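# Put the stripped saw-guide parts into their holders

## Task

The band saw's blade guide has been stripped for cleaning; put its four parts away, each into the holder made for it: the guide plate flat down over both dowels of the dowel board, the bolt lying in the long tray, the nut lying flat in the square tray and the stud standing upright in the round cup. Let go of everything, and leave the sharpening stone and the pump oil can where they are.

Things in the scene. Friction and masses are not known exactly. Their poses are not given: they have to be found in the camera images.
- guide_plate: Loose aluminium plate 60 (x) x 150 (y) x 12 mm, lying flat, 0.2-0.45 kg. On its middle a dark steel block, 22 (x) x 40 (y) mm, 12 to 42 mm above the underside: grip it across x. Two 15 mm through holes at x = 0, y = +-55 mm fit over the dowels either way round. Screw heads 3 mm high at x = +-21, y = +-32 mm. Origin: centre of the underside; z up.
- bolt: Loose steel hex bolt lying along y, 98 mm long, 0.13-0.21 kg; head 27 mm wide, 24 mm high at the +y end (y = 38 to 49 mm); shank 16 mm in diameter, y = -49 to 38 mm, its axis 9 to 12 mm up. Grip the shank across x near y = +8 mm (about its centre of mass). Origin: on the underside below the middle of the length; z up.
- nut: Loose steel hex nut lying flat, 36 mm across flats (along its x; the flats repeat every 60 degrees), 41 mm across corners (along y), 19 mm high; 0.09 to 0.14 kg. The hole in it is not needed. Origin: centre of the underside; z up.
- stud: Loose turned steel stud standing upright, 69 mm high, 0.24-0.39 kg: round foot 33 mm in diameter up to 11 mm, stem 16 mm to 48 mm, collar 26 mm to 57 mm, flat round head 40 mm in diameter from 57 to 69 mm up. Grip the head from above. Origin: centre of the underside; z up.
- dowel_board: Holder of the guide plate, fixed: plywood board 70 (x) x 170 (y) x 20 mm with two upright steel dowels of 10 mm diameter at x = 0, y = +-55 mm, rising 22 mm above the board's top (the last 8 mm taper to 4 mm diameter). The plate sits flat on the board's top, 20 mm above the origin, either way round. Origin: centre of the underside; z up.
- bolt_tray: Holder of the bolt, fixed: long wooden tray, outside 66 (x) x 138 (y) x 34 mm, inside 46 x 118 mm, floor 20 mm and wall tops 34 mm above the origin. In the middle of both long sides the wall is cut away (y = -25 to +25 mm) for the fingers. The bolt lies along y, head at either end. Origin: centre of the underside; z up.
- nut_tray: Holder of the nut, does not move: shallow square wooden tray, outside 78 x 78 x 25 mm, floor 20 mm above the origin, inside 58 x 58 mm, a low rim 10 mm wide whose top is 25 mm above the origin (5 mm above the floor). Origin: centre of the underside; z up.
- stud_cup: Holder of the stud, does not move: round wooden cup, 76 mm outside diameter, 34 mm high, floor 20 mm above the origin, inside diameter 56 mm. Origin: centre of the underside; z up.
- sharpening_stone: Bystander, to be left alone: loose two-coloured sharpening stone, 52 x 160 x 26 mm, lying among the parts. Beyond it a rod of the saw hangs down to 0.3 m above the surface at about x = 0.62, y = -0.3 m; the arm must pass on the robot's side of it. Origin: centre of the underside.
- pump_can: Bystander, to be left alone: loose metal pump oil can with a thin spout and a side handle, 72 x 100 mm, 170 mm high, standing beyond the holders. Origin: under the middle of its outline.

How it is judged:
By the outcome, as a careful person would: the job done as asked, in the order asked, and still so for the second after the job is handed in, with the robot touching nothing.
It also fails if it takes over 131 s, if anything falls off the work surface, if the arm or the gripper's body presses on something with over 40 N, if the wrist force passes 120 N, or if a joint passes its speed limit or range.

## Robot

A 7-joint arm with a two-finger parallel gripper is mounted at the origin on a cart in front of the work surface, level with it; the furniture and walls round the work are solid. World frame = base frame: x ahead of the robot, y to its left, z up, the work surface at z = 0. Lengths are in m, angles in rad, forces in N, time in s.
With the tool pointing down it reaches from about 0.4 to 0.85 m from the base axis. Payload 10.4 kg.
Tool frame: the origin (TCP) lies at the very end of the fingers, on their centre line; the grasp point (between the pads) lies 19 mm behind it (manip.grip_point_offset is the z of the grasp point in the tool frame, in m); z points along the fingers, y is the direction in which the jaws open and shut (so a half turn about z gives the same grasp; the last joint's range is limited). The gripper opens to 85 mm and grips with 20 to 120 N. Pads are 22 mm wide; open, the fingers measure 114 mm over their backs; the gripper's body (76 mm by 85 mm) begins 54 mm behind the grasp point. The pads swing forward as they close: fully open they stand 13 mm farther back than shut.
Start: joints at [1.083, 0.332, -0.065, 1.46, 0.022, 1.35, -0.088], TCP at [0.28, -0.559, 0.231] pointing down, gripper open.
Joint ranges: [-2.6, 2.6], [-0.5, 2.12], [-1.47, 1.34], [0.16, 2.42], [-1.27, 4.41], [0.06, 2.06], [-2.6, 2.6]. Speed limits (rad/s): [2.22, 2.22, 2.79, 2.79, 3.14, 3.14, 3.14].

## Interface

Orientations are given as a unit quaternion [x, y, z, w].
In Python, from workcell import manip, camera, get_calibration, hand_in gives the robot as it stands.
- The arm moves only by the shell command python3 -m pendant 'ROWS' [FORCE]. ROWS is JSON, a list of rows, each a list of 5 numbers: the shift along the tool's x, y, z in units of 40 mm (1.0 is 40 mm), then the turn about the tool's z in units of 6 degrees (1.0 is 6 degrees), then the closure, from 0 (fully open) to 1 (shut). A call has 1 to 5 rows; each row is the pose to reach, as a shift and turn from the pose commanded when the call began, along the tool's axes at that moment; what a row does not reach only later rows make up. A row lasts 1/8 s, in which the tool goes at most 62.5 mm and 10.7 degrees, less where a joint would pass 70% of its speed; a pose out of reach is approached as far as the arm can. A call with a gripper value outside its range is refused whole. The fingers move at their own pace and stop on an object; FORCE is the grip in N (left out, the last holds). Time passes only in rows, so rows that repeat a pose let the fingers close. It gives the time, the measured TCP pose, the force and the opening at its end, in the units of the state.
- manip.get_obs(): the state, without advancing time (a new reading comes with each control period).
- camera(name): name is "scene" or "top"; returns (picture, depth): 400x640x3 uint8, red, green, blue; 400x640 float32, m along the optical axis (not along the pixel's ray), 0 where there is no reading.
- get_calibration(name): a dict with "vfov" (degrees; the focal length in pixels is half the picture's height over the tangent of half this angle, whatever the lens; pixels are square), "cx", "cy" (the principal point, pixels), "position" and "rotation" of the camera in the world. Camera axes: x right, y down, z forward; pixel columns grow to the right and rows downward; lengths in m; the calibration is good to about 2 mm. A picture is of the moment at which its call begins. get_calibration takes no time and is no camera call.
- hand_in(): hands the job in, once; it reports no verdict.
The state is a dict: "clock": time; "joint_pos": joint angles; "joint_velocities": joint speeds; "tau": joint torques, N m; "position": TCP position; "ee_rot": TCP orientation; "ft_force": force on the tool from outside, world axes, zero at the start; "torque": the same for the moment, N m; "grip_width": opening from 0.0 (shut) to 1.0 (fully open).
Only numpy, scipy, OpenCV 4.12 (cv2) and the standard library are available. Lean on these libraries where they do the work, as an engineer would, in place of code of your own. Each camera call takes 0.05 s, during which the arm holds its last target.

## Working session

There is one attempt and no reset: what is moved stays moved. The work goes in short steps, Python scripts to look and compute and a shell command to move; the robot and the scene stay as the last step left them, time stands still between calls to the robot, and variables do not carry over. Pictures are saved under pics/ and viewed, and the job is handed in when it is done.

```bash
ls; mkdir -p pics; python3 - <<'E'
from workcell import manip,camera,get_calibration
import cv2,numpy as np
print(manip.get_obs(), manip.grip_point_offset)
for n in("scene","top"):
    p,d=camera(n); cv2.imwrite(f"pics/{n}0.png",p[:,:,::-1]); np.savez(f"{n}0.npz",p=p,d=d); print(n,get_calibration(n),(d>0).mean())
E
```

```text
pics
{'clock': 0.0, 'joint_pos': array([ 1.08342842,  0.33287122, -0.06470298,  1.4609489 ,  0.0215874 ,
        1.34989913, -0.08850495]), 'joint_velocities': array([-0.00020879, -0.0007133 , -0.00047741, -0.00032716,  0.00034366,
       -0.00025545,  0.0012742 ]), 'tau': array([-2.83713043e-04, -6.25433135e+01,  4.91910393e-02, -3.91610205e+01,
        1.63045147e-02,  9.74198570e-03, -1.10213176e-05]), 'position': array([ 0.27996476, -0.55836411,  0.23051272]), 'ee_rot': array([ 9.73118020e-01,  2.30305896e-01, -1.90829446e-04, -6.89912086e-04]), 'ft_force': array([0.2042002 , 0.38911034, 0.23966817]), 'torque': array([0.03779234, 0.04793183, 0.00842192]), 'grip_width': 1.0004854587289482} -0.0187
scene {'vfov': 57.30343074231318, 'cx': 315.58929310960434, 'cy': 197.86562347941816, 'position': array([-0.03399942,  0.63086906,  0.4023631 ]), 'rotation': array([-0.32883781,  0.7618768 , -0.50879538,  0.22920885])} 0.98212109375
top {'vfov': 55.94760392413028, 'cx': 322.92719596749174, 'cy': 196.81916561903697, 'position': array([0.544542  , 0.05607728, 1.03420252]), 'rotation': array([ 0.71484097, -0.6984495 ,  0.02696111, -0.02106591])} 0.9959296875
```

View pics/top0.png

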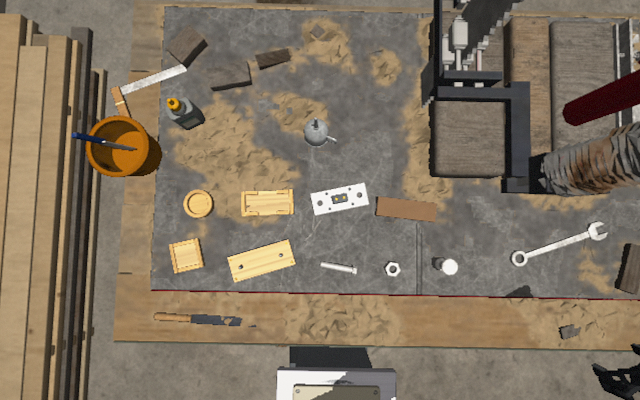

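View pics/scene0.png

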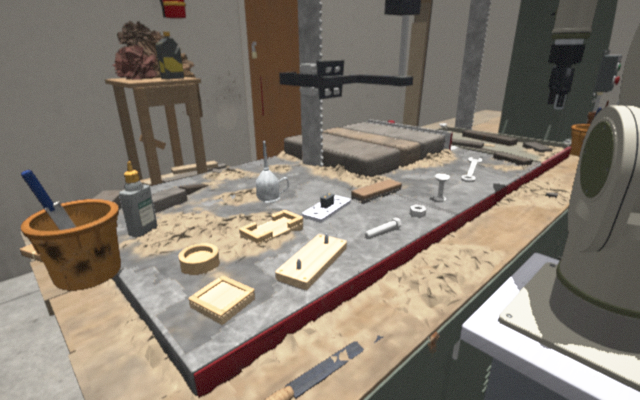

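The top view shows, with +y to the left and +x up: plate (340,199), stone (406,208), bolt (338,267), nut (393,269) and stud (447,267). The holders are the cup (198,204), bolt tray (267,203), nut tray (185,255) and dowel board (262,261), with the oil can at (316,132). Next I check the calibration and depth, then enlarge.

```bash
cat > h.py <<'E'
import numpy as np,cv2
from scipy.spatial.transform import Rotation as R
from workcell import get_calibration
class Cam:
    def __init__(s,n):
        c=get_calibration(n); s.f=200/np.tan(np.radians(c['vfov']/2)); s.cx,s.cy=c['cx'],c['cy']; s.p=np.array(c['position']); s.R=R.from_quat(c['rotation']).as_matrix()
    def ray(s,u,v):
        u=np.asarray(u,float);v=np.asarray(v,float)
        return np.stack([(u-s.cx)/s.f,(v-s.cy)/s.f,np.ones_like(u)],-1)@s.R.T
    def at(s,u,v,z):
        r=s.ray(u,v); return s.p+r*((z-s.p[2])/r[...,2])[...,None]
    def pts(s,d):
        v,u=np.mgrid[:d.shape[0],:d.shape[1]]; return s.p+s.ray(u,v)*d[...,None]
    def proj(s,P):
        q=(np.asarray(P)-s.p)@s.R; return np.stack([s.f*q[...,0]/q[...,2]+s.cx,s.f*q[...,1]/q[...,2]+s.cy],-1)
E
python3 - <<'E'
from h import *
t=Cam('top'); z=np.load('top0.npz'); P=t.pts(z['d'])
for (u,v) in [(200,150),(320,230),(420,250),(600,280),(220,230),(300,280),(480,280)]: print((u,v),P[v,u].round(4))
H=P[:,:,2]; m=((H>0.008)&(H<0.2)).astype(np.uint8)
n,l,s,c=cv2.connectedComponentsWithStats(m)
for i in range(1,n):
    if s[i,4]>40 and 150<c[i][0]<480 and 90<c[i][1]<290:
        k=(l==i); q=P[k]; r=cv2.minAreaRect(np.argwhere(k)[:,::-1].astype(np.float32))
        print(c[i].round(1),s[i,4],'z',np.percentile(q[:,2],[5,50,95]).round(4),'xy',q[:,:2].mean(0).round(4),'rect',np.round(r[1],1),round(r[2],1))
p=z['p'][:,:,::-1]
a=cv2.resize(p[170:290,160:320],None,fx=5,fy=5,interpolation=cv2.INTER_CUBIC); cv2.imwrite('pics/a.png',a)
a=cv2.resize(p[170:290,300:460],None,fx=5,fy=5,interpolation=cv2.INTER_CUBIC); cv2.imwrite('pics/b.png',a)
E
```

```text
(200, 150) [0.734  0.3865 0.0153]
(320, 230) [ 0.5238  0.0542 -0.0006]
(420, 250) [ 0.4754 -0.2211 -0.003 ]
(600, 280) [ 0.4066 -0.7056  0.0103]
(220, 230) [0.5178 0.3251 0.0076]
(300, 280) [ 3.876e-01  1.052e-01 -2.000e-04]
(480, 280) [ 0.3982 -0.3842  0.0005]
[244.3 135.3] 13079 z [0.0086 0.0153 0.0676] xy [0.7771 0.2643] rect [160.  240.2] 22.1
[447.9 145.2] 9580 z [0.0096 0.074  0.0799] xy [ 0.7555 -0.2772] rect [122.8 206.2] 14.8
[263.8  94.2] 44 z [0.0082 0.0092 0.0108] xy [0.8959 0.219 ] rect [ 8.4 13.4] 41.2
[305.5 118.6] 1777 z [0.0086 0.0165 0.0839] xy [0.8245 0.101 ] rect [78.3 44.3] 26.6
[338.6 198.3] 1149 z [0.0092 0.0121 0.0416] xy [0.611  0.0057] rect [22. 55.] 78.3
[186.9 252.3] 1063 z [0.0087 0.0213 0.027 ] xy [0.4572 0.4071] rect [42.  47.7] 70.0
[260.7 260.1] 1692 z [0.0167 0.02   0.0233] xy [0.4408 0.2104] rect [26.4 64.7] 73.3
[448.4 266. ] 223 z [0.0267 0.0679 0.0709] xy [ 0.441  -0.2758] rect [17.7 15.6] 45.0
[339. 267.] 239 z [0.0115 0.0167 0.0233] xy [0.4268 0.0011] rect [36.6  9.9] 14.8
[391.7 268.5] 122 z [0.0129 0.0183 0.0212] xy [ 0.4258 -0.1399] rect [13. 15.] 90.0
```

View pics/a.png

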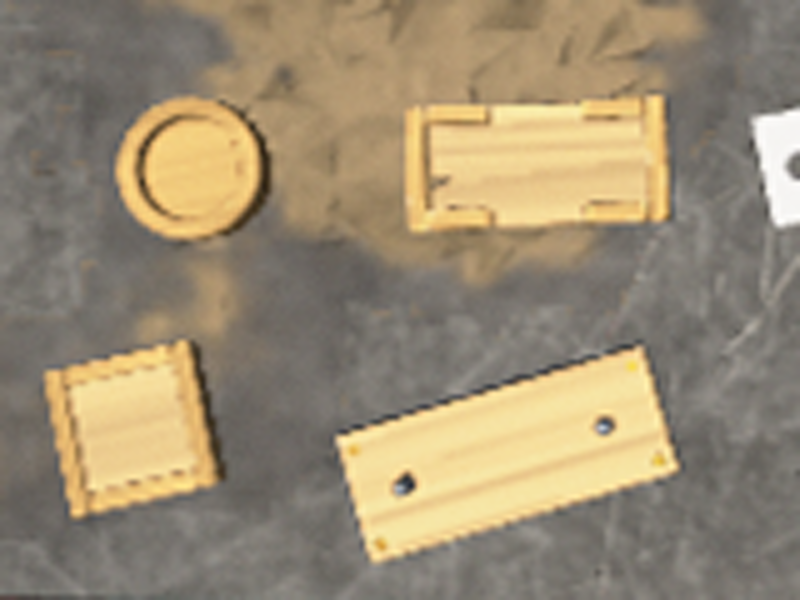

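View pics/b.png

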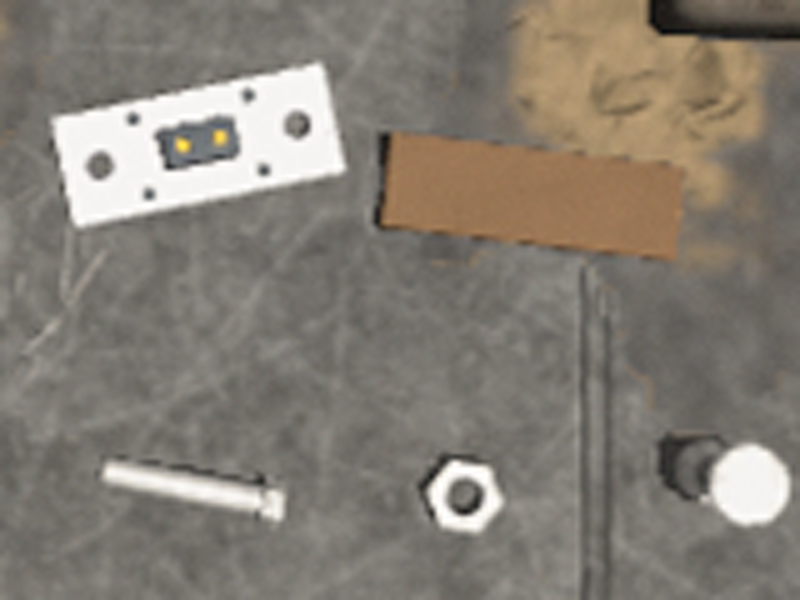

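Enlarged views show all holders, dowels (crop a at 403,484 and 604,426) and the plate holes clearly. Measuring edges now.

```bash
cat > meas.py <<'E'
from h import *
t=Cam('top')
def comps(p,box,fn,k=6,minA=20):
    x0,y0,x1,y1=box
    b=cv2.resize(p[y0:y1,x0:x1],None,fx=k,fy=k,interpolation=cv2.INTER_CUBIC)
    m=fn(b.astype(int)).astype(np.uint8)
    cs,_=cv2.findContours(m,cv2.RETR_EXTERNAL,cv2.CHAIN_APPROX_NONE)
    out=[]
    for c in cs:
        if cv2.contourArea(c)>minA*k*k: out.append((c[:,0,:]+.5)/k-.5+[x0,y0])
    return sorted(out,key=lambda c:-cv2.contourArea(c.astype(np.float32)))
def rect(c,z,cam=t):
    q=cam.at(c[:,0],c[:,1],z)[:,:2]
    r=cv2.minAreaRect((q*1000).astype(np.float32)); 
    bx=cv2.boxPoints(r); e=[bx[1]-bx[0],bx[2]-bx[1]]; L=max(e,key=np.linalg.norm)
    ang=np.degrees(np.arctan2(L[1],L[0]))
    return np.round(r[0],1),np.round(sorted(r[1]),1),'longaxis deg from x',round(float(ang%180),1)
def circ(c,z,cam=t):
    q=cam.at(c[:,0],c[:,1],z)[:,:2]*1000
    (x,y),r=cv2.minEnclosingCircle(q.astype(np.float32)); M=cv2.moments(q.astype(np.float32).reshape(-1,1,2))
    return np.round((x,y),1),'diam',round(2*r,1),'centroid',round(M['m10']/M['m00'],1),round(M['m01']/M['m00'],1)
wood=lambda b:(b[:,:,0]>150)&(b[:,:,0]-b[:,:,2]>50)
white=lambda b:(b.min(2)>185)
E
python3 - <<'E'
from meas import *
p=np.load('top0.npz')['p']
for n,bx,z in [('board',(222,235,300,285),.02),('nut_tray',(162,232,207,278),.025),('bolt_tray',(238,183,300,220),.034),('cup',(180,186,216,222),.034)]:
    c=comps(p,bx,wood,minA=100)
    if not c: print(n,'none');continue
    print(n,len(c),rect(c[0],z),circ(c[0],z) if n=='cup' else '')
c=comps(p,(230,240,295,280),lambda b:b[:,:,0]<140,minA=2)
for q in c: 
  M=q.mean(0); print('dark',M,cv2.contourArea(q.astype(np.float32)),t.at(M[0],M[1],.042).round(4),t.at(M[0],M[1],.03).round(4)) if 235<M[0]<288 and 250<M[1]<272 else 0
for n,bx,z in [('plate',(306,178,373,220),.012),('bolt',(316,256,362,280),.012),('nut',(380,256,406,280),.019),('stud',(436,254,462,280),.069)]:
    c=comps(p,bx,white); print(n,len(c),rect(c[0],z),circ(c[0],z))
    if n=='plate':
        c=comps(p,(306,182,373,216),lambda b:b[:,:,0]<150,minA=3)
        for q in c:
            M=q.mean(0)
            if 312<M[0]<365: print(M,rect(q,.012), rect(q,.042))
c=comps(p,(372,190,440,225),lambda b:b[:,:,0]-b[:,:,2]>40,minA=100); print('stone',rect(c[0],.026))
E
```

```text
board 1 (array([440.1, 209.3]), array([ 71.2, 171.6]), 'longaxis deg from x', 107.8) 
nut_tray 1 (array([449.6, 409.3]), array([79.9, 80.3]), 'longaxis deg from x', 14.3) 
bolt_tray 1 (array([598.1, 201. ]), array([ 98. , 148.9]), 'longaxis deg from x', 91.4) 
cup 1 (array([590.7, 376.7]), array([86.8, 88.1]), 'longaxis deg from x', 2.4) (array([597.1, 373.3]), 'diam', 100.9, 'centroid', 592.0, 377.2)
dark [240.72089947 266.4484127 ] 8.56946521322243 [0.4255 0.2584 0.042 ] [0.424  0.2608 0.03  ]
dark [280.7530303  254.63484848] 4.569466485176235 [0.4583 0.1552 0.042 ] [0.4572 0.1564 0.03  ]
plate 1 (array([610.5,   3.9]), array([ 61.2, 151.5]), 'longaxis deg from x', 103.1) (array([610.4,   3.8]), 'diam', 160.7, 'centroid', 610.6, 3.7)
[324.98950382 191.26335878] (array([610.5,  18.2]), array([ 92.2, 154.7]), 'longaxis deg from x', 91.4) (array([608.5,  19.3]), array([ 89.5, 150.2]), 'longaxis deg from x', 91.4)
[353.58107235 205.79748062] (array([611.2, -11.2]), array([ 92.3, 151.5]), 'longaxis deg from x', 91.3) (array([609.2,  -9.2]), array([ 89.6, 147.1]), 'longaxis deg from x', 
[... 360 characters left out ...]
[359.16666667 194.57083333] (array([622.6, -50.2]), array([12.3, 12.8]), 'longaxis deg from x', 1.0) (array([620.3, -47.1]), array([11.9, 12.4]), 'longaxis deg from x', 1.0)
bolt 1 (array([426.6,   2.1]), array([14.6, 97.9]), 'longaxis deg from x', 78.3) (array([423.3,   2.8]), 'diam', 97.9, 'centroid', 424.8, 0.3)
nut 1 (array([ 425.1, -142.5]), array([35.1, 38.9]), 'longaxis deg from x', 81.2) (array([ 425. , -142.2]), 'diam', 39.4, 'centroid', 425.1, -142.0)
stud 1 (array([ 439.7, -277.6]), array([38.6, 38.7]), 'longaxis deg from x', 137.8) (array([ 440.2, -277.5]), 'diam', 40.4, 'centroid', 439.9, -277.6)
stone (array([ 596.6, -179.5]), array([ 86.8, 171. ]), 'longaxis deg from x', 90.1)
```

```bash
python3 - <<'E'
from meas import *
p=np.load('top0.npz')['p']
f=lambda x,y:(x/5-.4+160,y/5-.4+170)
for L,z in (([(405,107),(664,95),(669,219),(409,232)],.034),):
    q=np.array([t.at(*f(*c),z)[:2] for c in L])*1000; print('tray',q.round(1).tolist(),q.mean(0),[np.linalg.norm(q[i]-q[i-1]).round(1) for i in range(4)],np.degrees(np.arctan2(*(q[0]-q[1])[::-1])),np.degrees(np.arctan2(*(q[3]-q[2])[::-1])))
for thr in (200,215,225):
    for n,bx in (('tray',(238,183,300,220)),('cup',(180,186,216,222))):
        c=comps(p,bx,lambda b:(b[:,:,0]>thr)&(b[:,:,0]-b[:,:,2]>50),minA=30)
        if c: print(thr,n,rect(c[0],.034),circ(c[0],.034))
# cup extents by hand
for a in ((116,168),(264,168),(190,97),(190,240),(137,165),(240,165),(190,114),(190,219)): print(t.at(*f(*a),.034).round(4)[:2])
c=comps(p,(380,256,406,280),white)[0]
q=t.at(c[:,0],c[:,1],.019)[:,:2]*1000
for k in range(0,60,3):
    w=[np.ptp(q@[np.cos(np.radians(k+60*j)),np.sin(np.radians(k+60*j))]) for j in range(3)]; print(k,np.round(w,1),round(sum(w),1))
c=comps(p,(316,256,362,280),white)[0]; q=t.at(c[:,0],c[:,1],.012)[:,:2]*1000
s=q[(q[:,1]>-30)&(q[:,1]<45)]; 
for y in range(-48,53,4):
    b=q[abs(q[:,1]-y)<2]; 
    if len(b): print(y,b[:,0].min().round(1),b[:,0].max().round(1))
E
```

```text
tray [[623.1, 267.8], [632.7, 130.3], [566.8, 125.8], [556.7, 263.2]] [594.81661654 196.77960055] [np.float64(66.5), np.float64(137.8), np.float64(66.1), np.float64(137.7)] 94.02344725354476 94.18680801330837
200 tray (array([595.1, 197.8]), array([ 67.1, 138.5]), 'longaxis deg from x', 93.9) (array([595.7, 197.6]), 'diam', 149.8, 'centroid', 594.8, 198.1)
200 cup (array([587.8, 381.7]), array([72. , 73.5]), 'longaxis deg from x', 137.2) (array([588.3, 381.8]), 'diam', 74.8, 'centroid', 588.0, 381.6)
215 tray (array([595. , 197.7]), array([ 65.8, 137.4]), 'longaxis deg from x', 93.9) (array([595.1, 197.2]), 'diam', 148.8, 'centroid', 594.5, 194.9)
215 cup (array([587.8, 381.7]), array([70.7, 72.8]), 'longaxis deg from x', 137.2) (array([588.5, 381.8]), 'diam', 74.1, 'centroid', 587.9, 381.5)
225 tray (array([595. , 197.7]), array([ 64.9, 136.6]), 'longaxis deg from x', 93.9) (array([594.9, 197. ]), 'diam', 147.8, 'centroid', 593.3, 193.8)
225 cup (array([585.2, 381.2]), array([65.3, 72.8]), 'longaxis deg from x', 102.1) (array([588.5, 381.8]), 'diam', 73.2, 'centroid', 585.6, 378.2)

[... 324 characters left out ...]
] 116.7
24 [38.7 38.9 39.1] 116.6
27 [38.6 38.7 39. ] 116.3
30 [38.4 38.4 38.8] 115.6
33 [38.1 38.3 38.5] 114.9
36 [37.7 38.  38.2] 113.9
39 [37.3 37.7 37.7] 112.7
42 [36.7 37.3 37.2] 111.2
45 [36.  36.9 36.5] 109.4
48 [35.4 36.4 35.8] 107.6
51 [35.3 35.9 35.2] 106.3
54 [35.8 35.8 35.4] 106.9
57 [36.3 36.3 35.9] 108.6
-44 410.1 424.7
-40 410.0 425.1
-36 411.7 424.6
-32 416.0 424.4
-28 415.5 424.4
-24 416.3 426.0
-20 416.2 426.8
-16 417.1 427.2
-12 417.8 428.0
-8 418.6 428.8
-4 419.0 429.2
0 419.8 429.9
4 420.6 430.7
8 420.9 431.2
12 421.7 431.4
16 423.0 432.3
20 423.4 433.0
24 424.6 433.4
28 425.0 433.8
32 425.7 435.0
36 426.1 435.4
40 427.3 436.2
44 428.1 437.0
48 428.5 436.9
52 430.6 435.1
```

```bash
python3 - <<'E'
from meas import *
Z=np.load('top0.npz');p=Z['p']
cv2.imwrite('pics/bolt.png',cv2.resize(p[252:284,312:366,::-1],None,fx=14,fy=14,interpolation=cv2.INTER_NEAREST))
P=t.pts(Z['d'])
H=P[:,:,2]
np.set_printoptions(linewidth=200)
print((H[258:276,318:362:2]*1000).astype(int))
E
```

```text
[[   0    2   -1   -1   -1   -1    2    0   -1    2    2   -1   -1   -2    1   -2    1    0    0    0    0    0]
 [  -1    0   -3    1    1   -2    3    0    0    0    3   -1    1    0    1    0   -1    2    0   -1   -2    0]
 [   0    0    0    0    0    0   -1   -2    1   -1    0   -3   -1 1034    3   -1   -2    3    0    0    0   -1]
 [   1   -2   11   -3    1   -2    1    1    1    0    0 1034    1   -1    0    0    0   -1    0   -2   -1   -3]
 [   1   11   17   14   13   12   -1    0    0   -2    0    0   -1   -1    0    1   -2    1    0    1    2    3]
 [   0   13   16   15   15   16   12   14    8    0    0   -1   -1    1    0    0    2    0    0   -1   -1   -2]
 [  -3   14   15   16   15   11   14   16   16   13   13   -2   -2    1   -1    3    0   -1   -1    0    2    0]
 [   0   15   17   14   13   17   17   19   17   15   14   16   12    8   -2   -2    1    1   12    0   -1   -2]
 [   0   11   14   17   16   15   18   17   18   16   14   15   18   15   13   15    0   10   18   18    2    0]
 [   1    0   -1   11   15   17   16   14   17   18   17   18   20   17   16   18  
[... 234 characters left out ...]
   23   21    0    1]
 [   1   -2    0    2   -2   -3    1    0   -2   -2    0   12   12   17   16   19   18   22   24    0    0    0]
 [   0   -1   -1   -3    1    0    1    0    0    0    1   -2    0   12   15   18   19   23   24    3    0    0]
 [  -1    0    0    3    1   -2    0    0   -2    0    0    0   -2    0   -3    0   13   19   24    0    0    1]
 [   0   -1   -1   -1    0   -2    0    1    1    0   -2   -1   -1    2    0    0    0   25   21    0    1    0]
 [  -1    1    1    1   -4   -2   -1   -1   -1    1   -1    0    2   -2   -1   -2    0   15   18   -4    1   -3]
 [   0   -1    4    1    1    1    0   -2    0    0    0    0   -3   -1   -2   -3   -1    1    8   -3    0   -2]]
```

View pics/bolt.png

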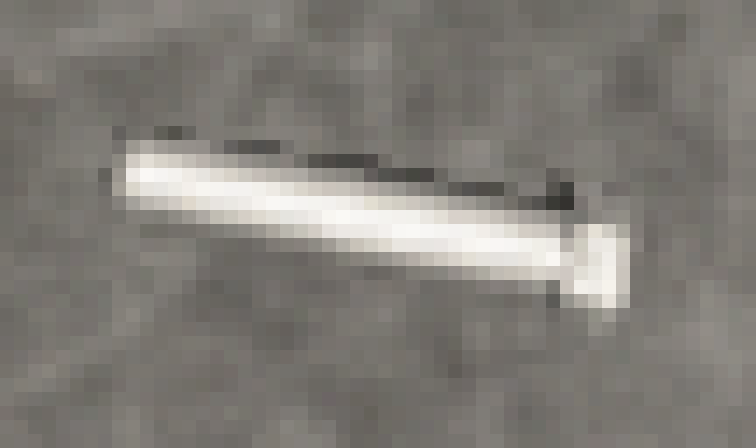

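```bash
python3 - <<'E'
from meas import *
Z=np.load('top0.npz');p=Z['p'];H=t.pts(Z['d'])[:,:,2]
m=(H>.008)&(H<.05); b=p.astype(int).min(2)>150
for nm,M in(('depth',m),('bright',b)):
    v,u=np.nonzero(M[258:277,316:351]); v=v+258;u=u+316
    q=t.at(u,v,.012)[:,:2]*1000; 
    cols=[(uu,v[u==uu].mean()) for uu in range(322,349)]
    c=np.array([t.at(a,bb,.012)[:2]*1000 for a,bb in cols]); k=np.polyfit(c[:,1],c[:,0],1)
    print(nm,'x=',k,'angle from y',np.degrees(np.arctan(k[0])), 'width',len(u)/35)
v,u=np.nonzero(b[255:280,312:366]);u=u+312;v=v+255
q=t.at(u,v,.012)*1000; a=np.radians(80.5); s=q[:,:2]@[np.cos(a),np.sin(a)]; print(s.min(),s.max(),np.ptp(s))
E
```

```text
depth x= [1.70224841e-01 4.26029446e+02] angle from y 9.660565424005384 width 5.4
bright x= [1.69312690e-01 4.25058232e+02] angle from y 9.60976714347314 width 4.0
23.325366336367235 120.68942888103078 97.36406254466354
```

```bash
cat > go.py <<'E'
import sys,numpy as np
from scipy.spatial.transform import Rotation as R
from workcell import manip
o=manip.get_obs(); M=R.from_quat(o['ee_rot']).as_matrix()
yaw=np.degrees(np.arctan2(M[1,1],M[0,1]))
print('t',round(o['clock'],2),'pos',np.round(o['position'],4),'yaw',round(yaw,2),'tilt',np.degrees(np.arccos(-M[2,2])).round(2),'j7',o['joint_pos'][6].round(2),'g',round(o['grip_width'],3),'F',np.round(o['ft_force'],1))
for a in sys.argv[1:]:
    x,y,z,w=map(float,a.split(','))
    d=M.T@(np.array([x,y,z])/1000-o['position'])/.04
    dy=(w-yaw+90)%180-90
    print(a,'-> shift',d.round(3),'turn',round(-dy/6,3),'yaw+',round(dy,1))
E
python3 go.py 420,-100,230,13.1 610.5,3.8,200,13.1
```

```text
t 0.1 pos [ 0.28   -0.5584  0.2306] yaw -63.37 tilt 0.07 j7 -0.09 g 1.0 F [ 0.4 -0.2 -0.3]
420,-100,230,13.1 -> shift [ 8.266 -8.675  0.025] turn -12.745 yaw+ 76.5
610.5,3.8,200,13.1 -> shift [13.687 -8.859  0.775] turn -12.745 yaw+ 76.5
```

```bash
python3 -m pendant '[[8.27,-8.68,0,-8,0],[8.27,-8.68,0,-8,0],[8.27,-8.68,0,-8,0],[8.27,-8.68,0,-8,0],[8.27,-8.68,0,-8,0]]' 60; python3 go.py 420,-100,230,13.1
```

```text
clock: 0.72
position: [0.3716, -0.2578, 0.2312]
ee_rot: [0.794, 0.608, -0.0, 0.0]
ft_force: [0.7, -0.7, 0.4]
grip_width: 1.005
t 0.72 pos [ 0.3716 -0.2578  0.2312] yaw -15.12 tilt 0.02 j7 0.26 g 1.005 F [ 0.7 -0.7  0.4]
420,-100,230,13.1 -> shift [4.123 0.14  0.028] turn -4.704 yaw+ 28.2
```

```bash
python3 -m pendant '[[2.0,0.1,0,-2,0],[4.1,0.14,0,-4.7,0],[4.1,0.14,0,-4.7,0],[4.1,0.14,0,-4.7,0]]' ; python3 go.py 610.5,3.8,100,13.1
```

```text
clock: 1.23
position: [0.4209, -0.1003, 0.2313]
ee_rot: [0.621, 0.784, 0.0, 0.0]
ft_force: [-0.2, -0.1, -0.6]
grip_width: 1.002
t 1.23 pos [ 0.4209 -0.1003  0.2313] yaw 13.21 tilt 0.01 j7 0.4 g 1.002 F [-0.2 -0.1 -0.6]
610.5,3.8,100,13.1 -> shift [1.45  5.21  3.284] turn 0.018 yaw+ -0.1
```

```bash
python3 -m pendant '[[1.45,5.21,1,0,0.3],[1.45,5.21,2,0,0.3],[1.45,5.21,3.28,0,0.3],[1.45,5.21,3.28,0,0.3],[1.45,5.21,3.28,0,0.3]]' ; python3 go.py 610.5,3.9,50,13.1; python3 - <<'E'
from h import *
from workcell import camera
for n in('top','scene'):
    p,d=camera(n); np.savez(n+'1.npz',p=p,d=d)
    c=Cam(n).proj([.61,.004,.05]).astype(int); print(c)
    cv2.imwrite(f'pics/{n}1.png',cv2.resize(p[max(c[1]-60,0):c[1]+60,c[0]-75:c[0]+75,::-1],None,fx=5,fy=5,interpolation=cv2.INTER_CUBIC))
E
```

```text
clock: 1.85
position: [0.6097, 0.0003, 0.0952]
ee_rot: [0.624, 0.782, -0.002, -0.003]
ft_force: [-0.1, -0.4, 1.2]
grip_width: 0.703
t 1.85 pos [6.097e-01 3.000e-04 9.520e-02] yaw 12.84 tilt 0.41 j7 -0.06 g 0.703 F [-0.1 -0.4  1.2]
610.5,3.9,50,13.1 -> shift [0.079 0.047 1.129] turn -0.043 yaw+ 0.3
[339 197]
[326 192]
```

View pics/scene1.png

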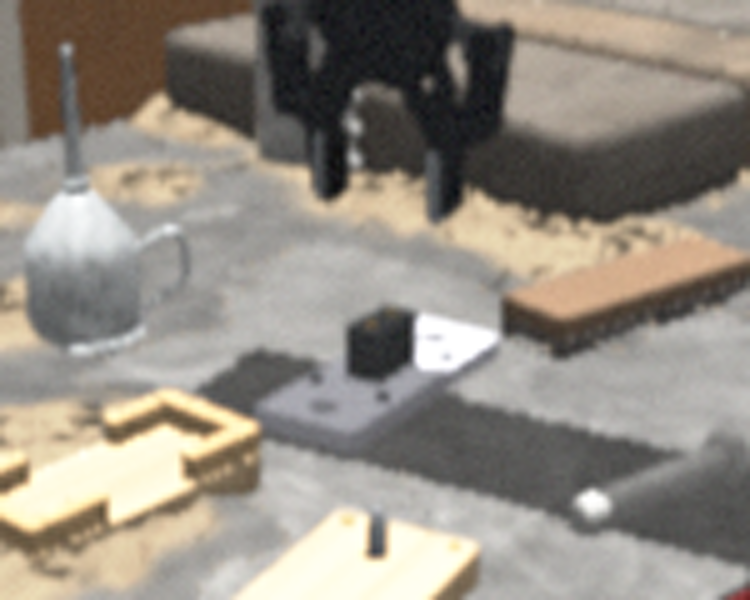

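View pics/top1.png

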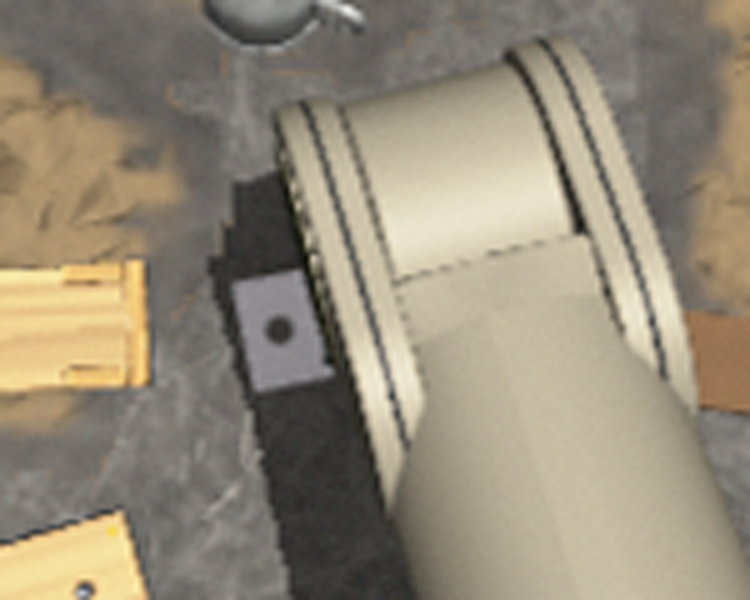

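The scene view shows the fingertips (crop 330,195 and 440,215) straddling the block (380,340). The arm hides the plate in the top view. Going down.

```bash
python3 -m pendant '[[0.08,0.05,0.6,0,0.3],[0.08,0.05,1.13,0,0.3],[0.08,0.05,1.13,0,0.3],[0.08,0.05,1.13,0,0.3]]' ; python3 go.py 610.5,3.9,17,13.1
```

```text
clock: 2.45
position: [0.6123, 0.0027, 0.0561]
ee_rot: [0.624, 0.781, 0.0, 0.001]
ft_force: [0.6, 0.7, 0.0]
grip_width: 0.699
t 2.45 pos [0.6123 0.0027 0.0561] yaw 12.79 tilt 0.08 j7 -0.09 g 0.699 F [0.6 0.7 0. ]
610.5,3.9,17,13.1 -> shift [ 0.041 -0.037  0.977] turn -0.051 yaw+ 0.3
```

```bash
python3 -m pendant '[[0,0,0,0,0.3],[0,0,0,0,0.3]]' ; python3 go.py 610.5,3.9,17,13.1
```

```text
clock: 2.7
position: [0.6122, 0.0032, 0.0556]
ee_rot: [0.624, 0.782, 0.0, 0.0]
ft_force: [0.0, -1.3, 0.1]
grip_width: 0.701
t 2.7 pos [0.6122 0.0032 0.0556] yaw 12.83 tilt 0.06 j7 -0.09 g 0.701 F [ 0.  -1.3  0.1]
610.5,3.9,17,13.1 -> shift [ 0.028 -0.038  0.964] turn -0.046 yaw+ 0.3
```

```bash
python3 -m pendant '[[0.03,-0.04,0.4,0,0.3],[0.03,-0.04,0.8,-0.05,0.3],[0.03,-0.04,0.96,-0.05,0.3],[0.03,-0.04,0.96,-0.05,0.3]]' ; python3 go.py 610.5,3.9,17,13.1
```

```text
clock: 3.2
position: [0.6095, 0.0041, 0.0156]
ee_rot: [0.622, 0.783, -0.0, -0.001]
ft_force: [0.6, -0.1, 0.1]
grip_width: 0.704
t 3.2 pos [0.6095 0.0041 0.0156] yaw 13.14 tilt 0.08 j7 -0.11 g 0.704 F [ 0.6 -0.1  0.1]
610.5,3.9,17,13.1 -> shift [-0.011  0.022 -0.035] turn 0.007 yaw+ -0.0
```

```bash
python3 -m pendant '[[0,0,0,0,0.5],[0,0,0,0,0.9],[0,0,0,0,0.9],[0,0,0,0,0.9],[0,0,0,0,0.9]]' 60; python3 go.py; python3 - <<'E'
from h import *
from workcell import camera
for n in('scene',):
    p,d=camera(n); np.savez(n+'1.npz',p=p,d=d)
    c=Cam(n).proj([.61,.004,.05]).astype(int); print(c)
    cv2.imwrite(f'pics/{n}2.png',cv2.resize(p[max(c[1]-60,0):c[1]+60,c[0]-75:c[0]+75,::-1],None,fx=5,fy=5,interpolation=cv2.INTER_CUBIC))
E
```

```text
clock: 3.82
position: [0.6106, 0.0041, 0.0172]
ee_rot: [0.622, 0.783, 0.0, 0.001]
ft_force: [0.4, 0.0, 6.9]
grip_width: 0.245
t 3.83 pos [0.6106 0.0041 0.0172] yaw 13.13 tilt 0.07 j7 -0.11 g 0.245 F [0.4 0.  6.9]
[326 192]
```

View pics/scene2.png

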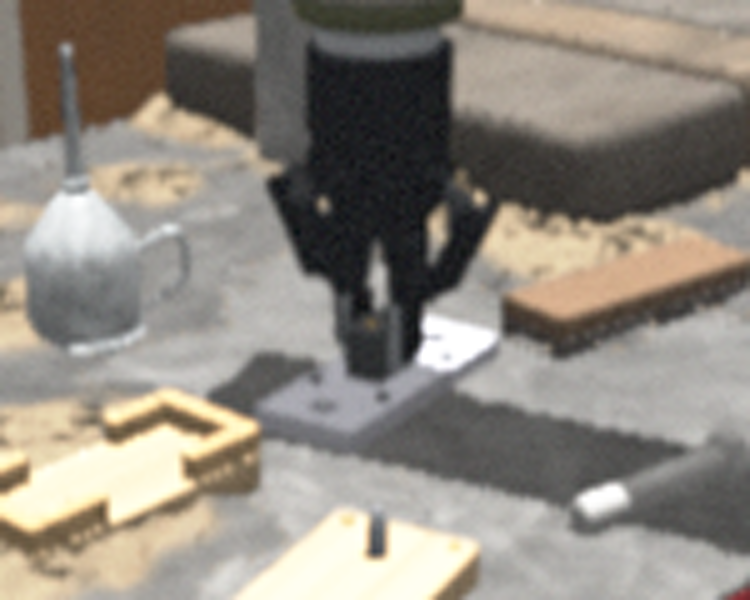

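Block gripped (opening 0.245, about 21 mm). The picture shows the pads on the block at crop (370,330). Lift and carry.

```bash
python3 -m pendant '[[0,0,-0.3,0,0.9],[0,0,-1,0,0.9],[0,0,-2.2,0,0.9],[0,0,-2.2,0,0.9],[0,0,-2.2,0,0.9]]' 90; python3 go.py 440.1,209.3,100,17.7
```

```text
clock: 4.5
position: [0.6094, 0.0038, 0.1039]
ee_rot: [0.622, 0.783, -0.001, -0.0]
ft_force: [-0.5, -0.7, -3.5]
grip_width: 0.24
t 4.5 pos [0.6094 0.0038 0.1039] yaw 13.13 tilt 0.07 j7 -0.06 g 0.24 F [-0.5 -0.7 -3.5]
440.1,209.3,100,17.7 -> shift [ 5.965 -2.955  0.1  ] turn -0.762 yaw+ 4.6
```

```bash
python3 -m pendant '[[2,-1,0,-0.3,0.9],[4,-2,0,-0.76,0.9],[5.97,-2.95,0,-0.76,0.9],[5.97,-2.95,0,-0.76,0.9],[5.97,-2.95,0,-0.76,0.9]]'; python3 -m pendant '[[0,0,0,0,0.9],[0,0,0,0,0.9]]'; python3 go.py 440.1,209.3,70,17.7
```

```text
clock: 5.12
position: [0.4372, 0.2125, 0.1034]
ee_rot: [0.588, 0.809, -0.001, -0.001]
ft_force: [1.4, 0.0, -2.0]
grip_width: 0.239
clock: 5.38
position: [0.4416, 0.2082, 0.1039]
ee_rot: [0.591, 0.807, -0.001, -0.0]
ft_force: [0.3, -0.8, -2.4]
grip_width: 0.239
t 5.38 pos [0.4416 0.2082 0.1039] yaw 17.57 tilt 0.06 j7 -0.38 g 0.239 F [ 0.3 -0.8 -2.4]
440.1,209.3,70,17.7 -> shift [ 0.038 -0.027  0.847] turn -0.022 yaw+ 0.1
```

Lower to 24 mm above the seat, just over the dowel tips, and look.

```bash
python3 -m pendant '[[0.04,-0.03,0.5,0,0.9],[0.04,-0.03,0.95,-0.02,0.9],[0.04,-0.03,0.95,-0.02,0.9],[0.04,-0.03,0.95,-0.02,0.9],[0.04,-0.03,0.95,-0.02,0.9]]';python3 go.py 440.1,209.3,38,17.7; cat > snap.py <<'E'
import sys
from h import *
from workcell import camera
tag=sys.argv[1]; P=np.array(list(map(float,sys.argv[2].split(','))))/1000
for n in sys.argv[3:]:
    p,d=camera(n); np.savez(f'{n}_{tag}.npz',p=p,d=d)
    c=Cam(n).proj(P).astype(int); x0=min(max(c[0]-70,0),500);y0=min(max(c[1]-50,0),300); print(n,'crop origin',x0,y0)
    cv2.imwrite(f'pics/{n}_{tag}.png',cv2.resize(p[y0:y0+100,x0:x0+140,::-1],None,fx=5.5,fy=5.5,interpolation=cv2.INTER_CUBIC))
E
python3 snap.py p3 440,209,40 scene top
```

```text
clock: 6.0
position: [0.4398, 0.2111, 0.0671]
ee_rot: [0.589, 0.808, 0.0, 0.0]
ft_force: [0.1, 0.1, -2.7]
grip_width: 0.238
t 6.0 pos [0.4398 0.2111 0.0671] yaw 17.8 tilt 0.06 j7 -0.43 g 0.238 F [ 0.1  0.1 -2.7]
440.1,209.3,38,17.7 -> shift [-0.045 -0.006  0.728] turn 0.017 yaw+ -0.1
scene crop origin 242 196
top crop origin 190 211
```

View pics/scene_p3.png

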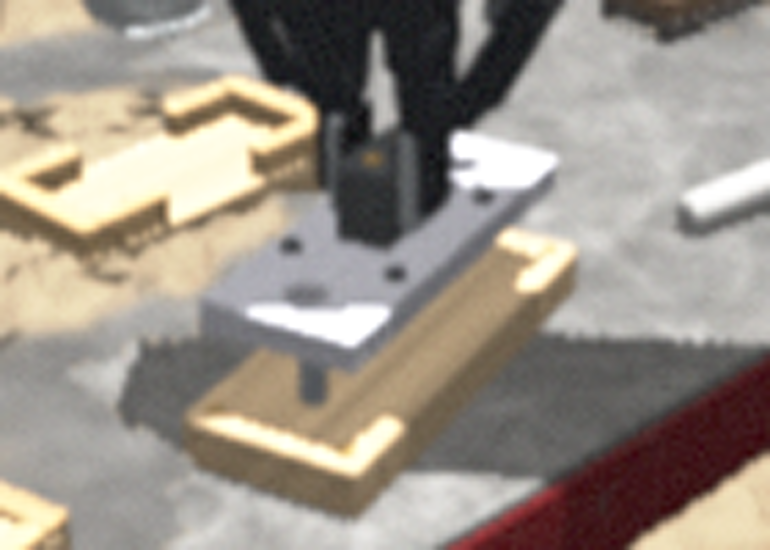

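View pics/top_p3.png

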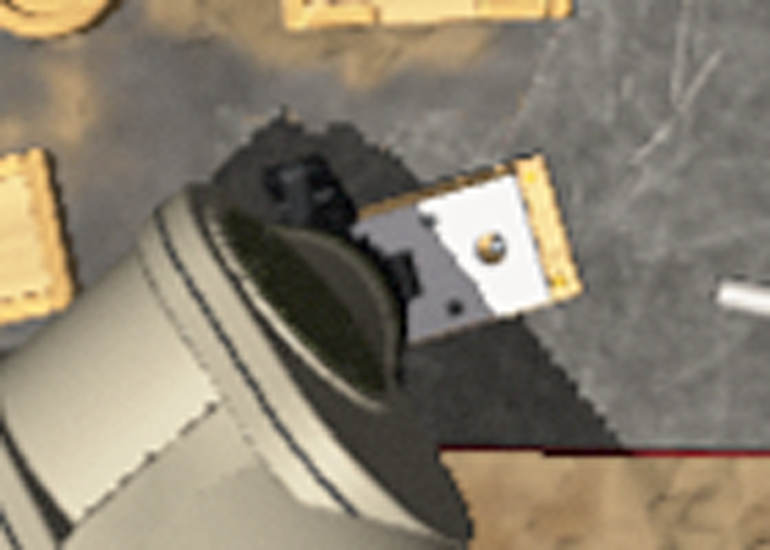

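The top view shows the −y hole at crop (490,247) with the dowel tip inside it. I'll measure the hole centre against the expected dowel.

```bash
python3 - <<'E'
from meas import *
p=np.load('top_p3.npz')['p']
c=comps(p,(270,245,290,266),lambda b:b.min(2)<150,k=8,minA=3)
for q in c: print('hole',q.mean(0),circ(q,.062),circ(q,.05))
print('expected dowel tip px',t.proj(np.array([[.4568,.1569,.042],[.4568,.1569,.02]])))
# plate end: white region
g=comps(p,(262,240,296,272),lambda b:b.min(2)>190,k=8,minA=20)
for q in g: print(rect(q,.062))
cv2.imwrite('pics/hole.png',cv2.resize(p[238:274,262:300,::-1],None,fx=16,fy=16,interpolation=cv2.INTER_NEAREST))
E
```

```text
hole [272.23450855 261.61698718] (array([445.1, 171.4]), 'diam', 32.5, 'centroid', 441.3, 174.1) (array([443.8, 172.9]), 'diam', 32.9, 'centroid', 440.0, 175.6)
hole [278.98080065 255.82230392] (array([456.8, 157.9]), 'diam', 14.3, 'centroid', 455.9, 158.2) (array([455.8, 159.2]), 'diam', 14.4, 'centroid', 454.8, 159.5)
hole [288.25412088 256.71978022] (array([454.9, 134.5]), 'diam', 28.3, 'centroid', 456.2, 134.1) (array([453.8, 135.5]), 'diam', 28.6, 'centroid', 455.1, 135.1)
hole [285.6103972  247.42464953] (array([478.1, 141.8]), 'diam', 16.2, 'centroid', 478.3, 141.3) (array([477.3, 142.8]), 'diam', 16.4, 'centroid', 477.5, 142.3)
hole [271.2125 245.0825] (array([483.2, 177.8]), 'diam', 10.3, 'centroid', 483.7, 178.6) (array([482.5, 179.3]), 'diam', 10.4, 'centroid', 483.0, 180.1)
expected dowel tip px [[280.08813572 255.1913593 ]
 [280.94845429 254.47533971]]
(array([455.6, 161.1]), array([46.9, 61. ]), 'longaxis deg from x', 18.0)
```

View pics/hole.png

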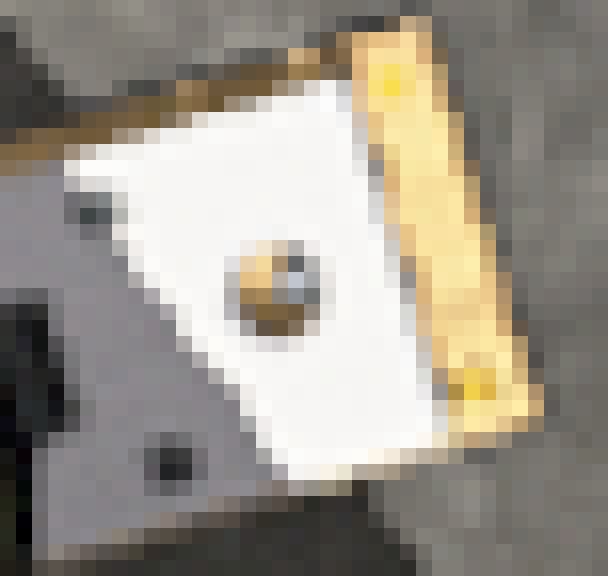

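```bash
python3 -m pendant '[[0,0,0,0,0.9]]'; python3 go.py 440.3,209.8,55,17.7
```

```text
clock: 6.22
position: [0.4395, 0.211, 0.0668]
ee_rot: [0.589, 0.808, 0.0, 0.0]
ft_force: [0.3, -0.1, -3.0]
grip_width: 0.24
t 6.22 pos [0.4395 0.211  0.0668] yaw 17.81 tilt 0.04 j7 -0.43 g 0.24 F [ 0.3 -0.1 -3. ]
440.3,209.8,55,17.7 -> shift [-0.034  0.011  0.295] turn 0.019 yaw+ -0.1
```

```bash
python3 -m pendant '[[-0.03,0.01,0,0,0.9],[-0.03,0.01,0.15,0.02,0.9],[-0.03,0.01,0.35,0.02,0.9],[-0.03,0.01,0.35,0.02,0.9]]'; python3 go.py 440.3,209.8,38,17.7;  python3 snap.py p4 440,209,40 top scene; python3 - <<'E'
from meas import *
p=np.load('top_p4.npz')['p']
cv2.imwrite('pics/hole4.png',cv2.resize(p[238:274,262:300,::-1],None,fx=16,fy=16,interpolation=cv2.INTER_NEAREST))
E
```

```text
clock: 6.72
position: [0.4394, 0.2097, 0.0516]
ee_rot: [0.59, 0.807, -0.001, -0.0]
ft_force: [0.0, 0.3, -2.6]
grip_width: 0.238
t 6.72 pos [0.4394 0.2097 0.0516] yaw 17.7 tilt 0.09 j7 -0.45 g 0.238 F [ 0.   0.3 -2.6]
440.3,209.8,38,17.7 -> shift [-0.004  0.024  0.339] turn 0.001 yaw+ -0.0
top crop origin 190 211
scene crop origin 242 196
```

View pics/hole4.png

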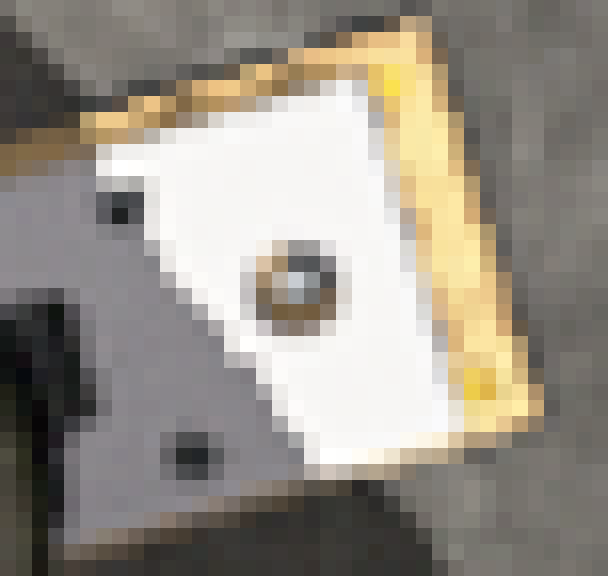

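View pics/scene_p4.png

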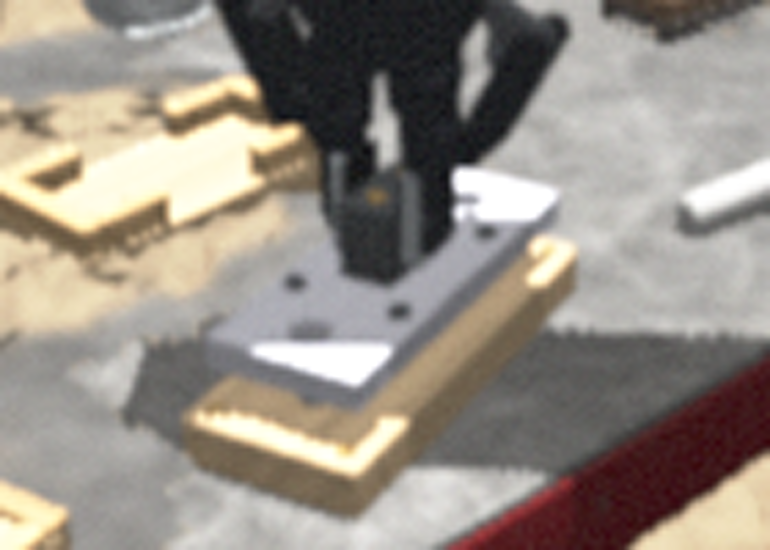

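The dowel tip is centred in the −y hole (magnified 297,288), and the scene view shows the +y end entering straight. Lower to seat.

```bash
python3 -m pendant '[[0,0.01,0.1,0,0.9],[0,0.01,0.2,0,0.9],[0,0.01,0.3,0,0.9],[0,0.01,0.35,0,0.9],[0,0.01,0.35,0,0.9]]'; python3 go.py
```

```text
clock: 7.45
position: [0.4403, 0.2101, 0.0383]
ee_rot: [0.59, 0.807, -0.0, -0.0]
ft_force: [0.6, 0.6, -2.1]
grip_width: 0.239
t 7.45 pos [0.4403 0.2101 0.0383] yaw 17.7 tilt 0.01 j7 -0.46 g 0.239 F [ 0.6  0.6 -2.1]
```

```bash
python3 -m pendant '[[0,0,0.03,0,0.9],[0,0,0.03,0,0.9]]'; python3 -m pendant '[[0,0,0.0,0,0.6],[0,0,0,0,0.6],[0,0,0,0,0.6],[0,0,0,0,0.6]]'; python3 go.py
```

```text
clock: 7.7
position: [0.4405, 0.2101, 0.0373]
ee_rot: [0.59, 0.807, 0.0, 0.0]
ft_force: [0.3, -0.3, -2.2]
grip_width: 0.239
clock: 8.2
position: [0.4404, 0.21, 0.0374]
ee_rot: [0.59, 0.807, 0.0, 0.0]
ft_force: [-0.1, -0.1, -0.1]
grip_width: 0.403
t 8.2 pos [0.4404 0.21   0.0374] yaw 17.69 tilt 0.01 j7 -0.46 g 0.403 F [-0.1 -0.1 -0.1]
```

```bash
python3 -m pendant '[[0,0,-0.3,0,0.6],[0,0,-1,0,0.6],[0,0,-2,0,0.6],[0,0,-2,0,0.6]]';python3 go.py 424.4,-6.9,100,-9.5
```

```text
clock: 8.7
position: [0.4421, 0.2111, 0.1207]
ee_rot: [0.59, 0.807, 0.002, 0.002]
ft_force: [-0.0, -0.5, -0.9]
grip_width: 0.403
t 8.7 pos [0.4421 0.2111 0.1207] yaw 17.7 tilt 0.32 j7 -0.37 g 0.403 F [-0.  -0.5 -0.9]
424.4,-6.9,100,-9.5 -> shift [-5.057 -2.081  0.507] turn 4.533 yaw+ -27.2
```

```bash
python3 -m pendant '[[-1.5,-0.7,0,1,0.6],[-3,-1.4,0.1,2,0.6],[-5.06,-2.08,0.3,4.53,0.6],[-5.06,-2.08,0.5,4.53,0.6],[-5.06,-2.08,0.5,4.53,0.6]]'; python3 -m pendant '[[0,0,0,0,0.6],[0,0,0,0,0.6]]'; python3 go.py 424.4,-6.9,40,-9.5; python3 snap.py b1 425,0,30 top scene; python3 snap.py b1b 440,209,30 top scene
```

```text
clock: 9.32
position: [0.4218, -0.01, 0.0963]
ee_rot: [0.764, 0.645, -0.001, -0.001]
ft_force: [1.1, -0.2, 0.4]
grip_width: 0.401
clock: 9.57
position: [0.4229, -0.0067, 0.0974]
ee_rot: [0.762, 0.647, 0.0, -0.0]
ft_force: [0.4, 0.7, 0.2]
grip_width: 0.402
t 9.57 pos [ 0.4229 -0.0067  0.0974] yaw -9.31 tilt 0.02 j7 -0.28 g 0.402 F [0.4 0.7 0.2]
424.4,-6.9,40,-9.5 -> shift [0.    0.039 1.435] turn 0.032 yaw+ -0.2
top crop origin 269 218
scene crop origin 313 171
top crop origin 190 210
scene crop origin 242 200
```

View pics/scene_b1.png

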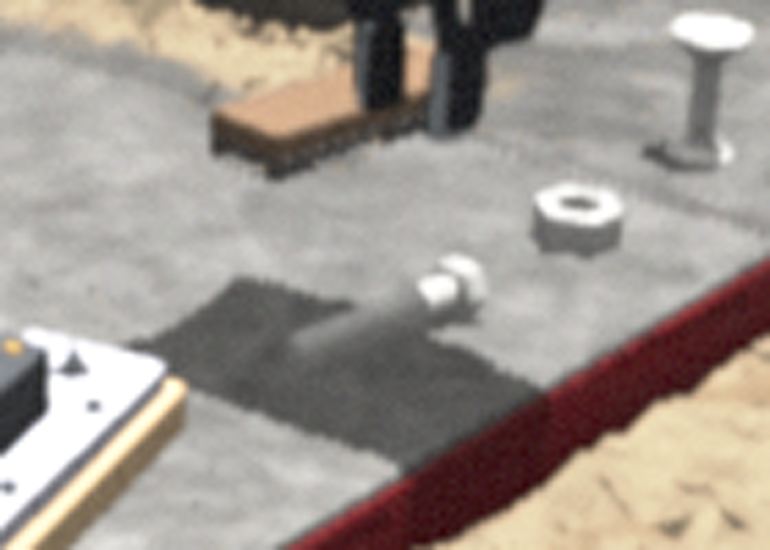

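View pics/top_b1b.png

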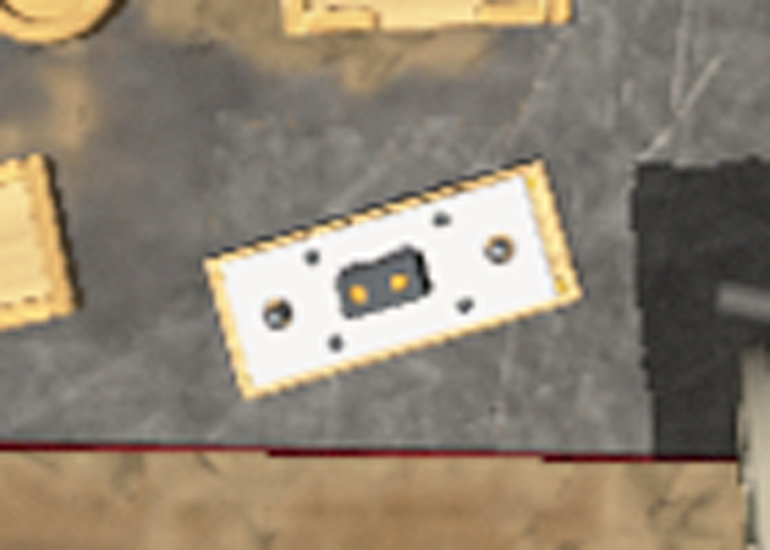

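View pics/scene_b1b.png

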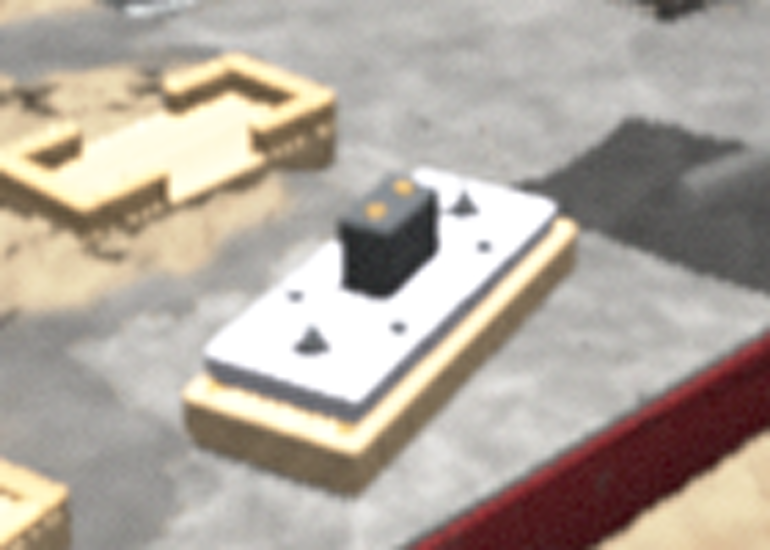

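The plate lies flat on the board with both dowels through (scene 310,345 and 463,205). Now down to the bolt.

```bash
python3 -m pendant '[[0,0.04,0.7,0.03,0.5],[0,0.04,1.44,0.03,0.5],[0,0.04,1.44,0.03,0.5],[0,0.04,1.44,0.03,0.5],[0,0.04,1.44,0.03,0.5]]'; python3 go.py 424.7,-6.9,3,-9.5; python3 snap.py b2 425,0,30 scene
```

```text
clock: 10.4
position: [0.4251, -0.0084, 0.0408]
ee_rot: [0.764, 0.645, 0.001, 0.001]
ft_force: [-0.5, 0.3, 0.8]
grip_width: 0.5
t 10.4 pos [ 0.4251 -0.0084  0.0408] yaw -9.67 tilt 0.11 j7 -0.36 g 0.5 F [-0.5  0.3  0.8]
424.7,-6.9,3,-9.5 -> shift [ 0.035 -0.017  0.946] turn -0.028 yaw+ 0.2
scene crop origin 313 171
```

View pics/scene_b2.png

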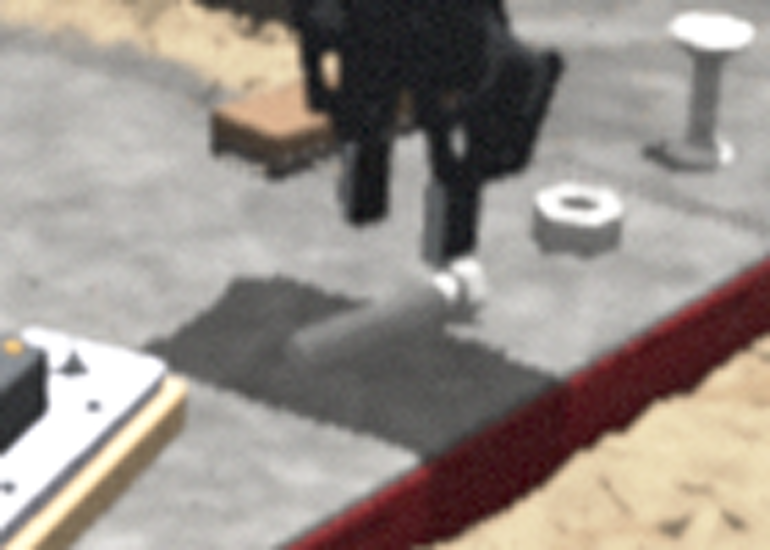

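Fingers stand either side of the shank (tips at crop 365,215 and 440,255), clear of the head. Continue down.

```bash
python3 -m pendant '[[0.03,-0.02,0.4,0,0.5],[0.03,-0.02,0.7,0,0.5],[0.03,-0.02,0.94,-0.03,0.5],[0.03,-0.02,0.94,-0.03,0.5]]';python3 go.py 424.7,-6.9,3,-9.5; python3 snap.py b3 425,0,30 scene
```

```text
clock: 10.95
position: [0.4229, -0.0069, 0.0011]
ee_rot: [0.763, 0.646, -0.001, -0.001]
ft_force: [-0.6, -1.1, 0.0]
grip_width: 0.503
t 10.95 pos [ 0.4229 -0.0069  0.0011] yaw -9.47 tilt 0.11 j7 -0.41 g 0.503 F [-0.6 -1.1  0. ]
424.7,-6.9,3,-9.5 -> shift [ 0.007  0.045 -0.046] turn 0.005 yaw+ -0.0
scene crop origin 313 171
```

View pics/scene_b3.png

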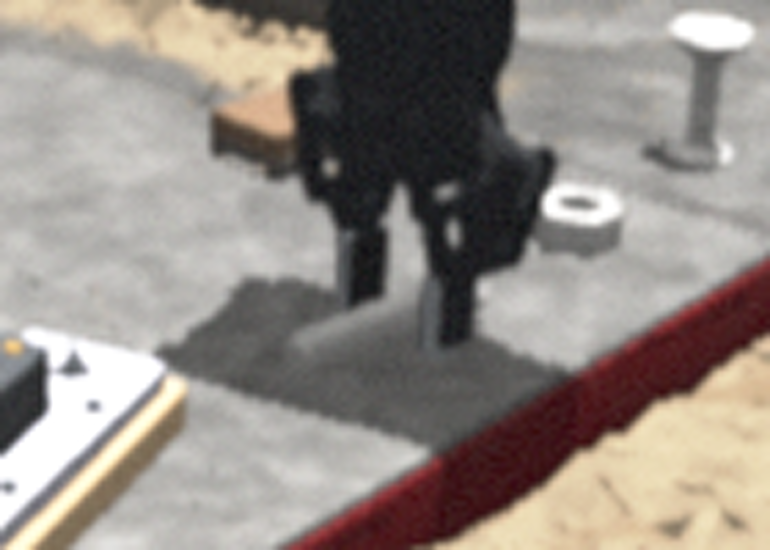

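Jaws straddle the shank (crop 360,300 / 445,345). Close.

```bash
python3 -m pendant '[[0,0.03,-0.05,0,0.7],[0,0.03,-0.05,0,0.95],[0,0.03,-0.05,0,0.95],[0,0.03,-0.05,0,0.95],[0,0.03,-0.05,0,0.95]]' 80; python3 go.py; python3 -m pendant '[[0,0,-0.3,0,0.95],[0,0,-0.3,0,0.95]]'; python3 go.py
```

```text
clock: 11.62
position: [0.4257, -0.0073, 0.005]
ee_rot: [0.763, 0.646, 0.001, 0.001]
ft_force: [-1.7, 0.8, 7.1]
grip_width: 0.145
t 11.62 pos [ 0.4257 -0.0073  0.005 ] yaw -9.51 tilt 0.1 j7 -0.41 g 0.145 F [-1.7  0.8  7.1]
clock: 11.88
position: [0.4255, -0.0073, 0.0171]
ee_rot: [0.763, 0.646, 0.001, 0.001]
ft_force: [-0.4, 0.6, -2.2]
grip_width: 0.15
t 11.88 pos [ 0.4255 -0.0073  0.0171] yaw -9.5 tilt 0.11 j7 -0.39 g 0.15 F [-0.4  0.6 -2.2]
```

```bash
python3 -m pendant '[[0,0,-1,0,0.95],[0,0,-2.5,0,0.95],[0,0,-2.5,0,0.95],[0,0,-2.5,0,0.95]]'; python3 -m pendant '[[0,0,0,0,0.95]]';python3 go.py 595.6,189.4,110,3.95;  python3 snap.py b4 425,0,100 scene
```

```text
clock: 12.38
position: [0.4244, -0.0075, 0.1157]
ee_rot: [0.763, 0.646, -0.0, 0.0]
ft_force: [-0.1, -0.4, -1.9]
grip_width: 0.151
clock: 12.5
position: [0.4238, -0.0072, 0.1148]
ee_rot: [0.763, 0.646, -0.001, -0.001]
ft_force: [-0.0, -0.1, -1.4]
grip_width: 0.148
t 12.5 pos [ 0.4238 -0.0072  0.1148] yaw -9.49 tilt 0.14 j7 -0.27 g 0.148 F [-0.  -0.1 -1.4]
595.6,189.4,110,3.95 -> shift [5.557 3.426 0.112] turn -2.24 yaw+ 13.4
scene crop origin 315 143
```

View pics/scene_b4.png

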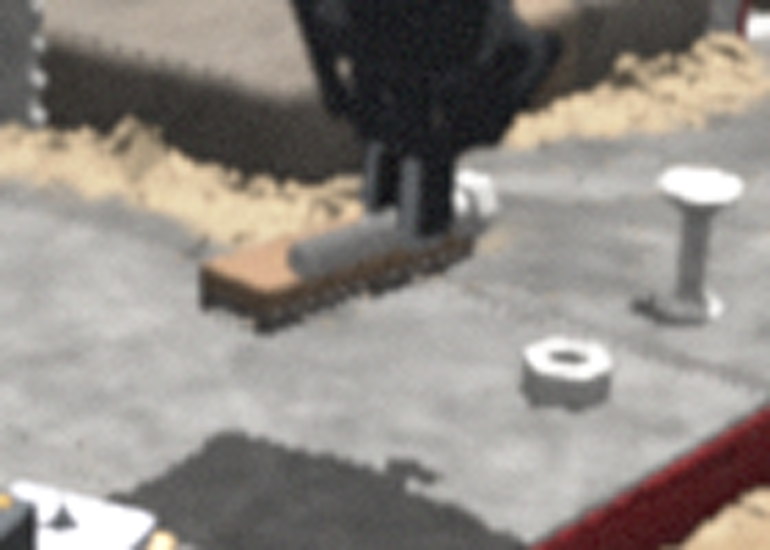

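The bolt hangs level in the jaws, with its shank running from crop (300,255) to the head at (478,195). Carry it to the tray.

```bash
python3 -m pendant '[[1.4,0.9,0,-0.6,0.95],[2.8,1.8,0,-1.2,0.95],[4.2,2.6,0,-1.8,0.95],[5.56,3.43,0.1,-2.24,0.95],[5.56,3.43,0.1,-2.24,0.95]]'; python3 -m pendant '[[0,0,0,0,0.95],[0,0,0,0,0.95],[0,0,0,0,0.95]]';python3 go.py 595.6,189.4,60,3.95
```

```text
clock: 13.18
position: [0.5967, 0.1936, 0.1095]
ee_rot: [0.681, 0.733, -0.0, -0.002]
ft_force: [-1.5, -0.3, -1.9]
grip_width: 0.151
clock: 13.55
position: [0.5966, 0.188, 0.1124]
ee_rot: [0.683, 0.73, -0.0, 0.001]
ft_force: [-0.4, -0.2, -1.2]
grip_width: 0.146
t 13.55 pos [0.5966 0.188  0.1124] yaw 3.86 tilt 0.07 j7 -0.56 g 0.146 F [-0.4 -0.2 -1.2]
595.6,189.4,60,3.95 -> shift [ 0.039 -0.024  1.311] turn -0.016 yaw+ 0.1
```

```bash
python3 -m pendant '[[0.04,-0.02,0.5,0,0.95],[0.04,-0.02,1,0,0.95],[0.04,-0.02,1.31,0,0.95],[0.04,-0.02,1.31,0,0.95],[0.04,-0.02,1.31,0,0.95]]'; python3 -m pendant '[[0,0,0,0,0.95]]';python3 go.py 595.6,189.4,27,3.95; python3 snap.py b5 595,197,40 top scene
```

```text
clock: 14.18
position: [0.5961, 0.1913, 0.06]
ee_rot: [0.682, 0.731, 0.0, 0.0]
ft_force: [-0.8, 0.5, -2.0]
grip_width: 0.149
clock: 14.3
position: [0.5963, 0.1913, 0.0604]
ee_rot: [0.682, 0.731, 0.001, 0.0]
ft_force: [0.9, -0.4, -0.9]
grip_width: 0.149
t 14.3 pos [0.5963 0.1913 0.0604] yaw 3.95 tilt 0.07 j7 -0.59 g 0.149 F [ 0.9 -0.4 -0.9]
595.6,189.4,27,3.95 -> shift [-0.046 -0.022  0.835] turn 0.0 yaw+ -0.0
top crop origin 196 152
scene crop origin 200 170
```

View pics/scene_b5.png

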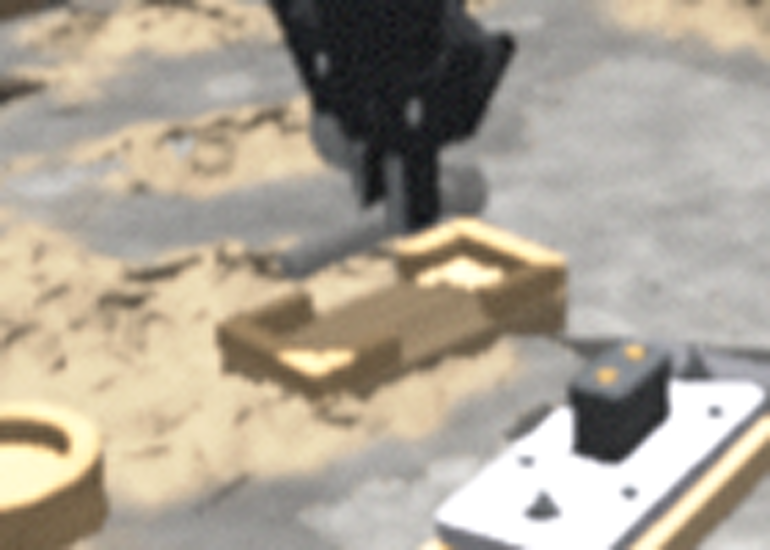

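View pics/top_b5.png

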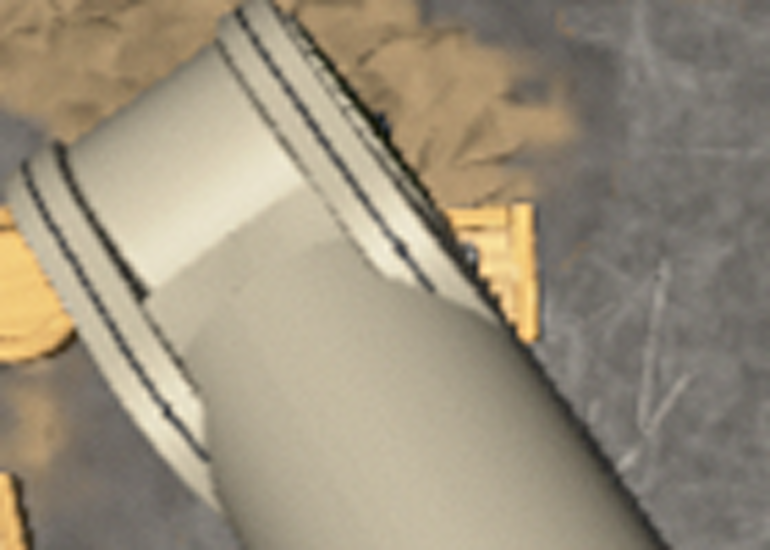

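The bolt is held level above the tray (scene, left end at crop 285,262). Lower it onto the floor.

```bash
python3 -m pendant '[[-0.05,-0.02,0.2,0,0.95],[-0.05,-0.02,0.4,0,0.95],[-0.05,-0.02,0.6,0,0.95],[-0.05,-0.02,0.78,0,0.95],[-0.05,-0.02,0.78,0,0.95]]'; python3 -m pendant '[[0,0,0,0,0.95]]';python3 go.py 595.6,189.4,26,3.95; python3 snap.py b6 595,197,40 scene
```

```text
clock: 15.02
position: [0.5947, 0.1889, 0.0277]
ee_rot: [0.682, 0.731, -0.001, -0.0]
ft_force: [-0.4, 1.6, -1.5]
grip_width: 0.147
clock: 15.15
position: [0.5953, 0.1892, 0.0287]
ee_rot: [0.682, 0.731, 0.0, 0.0]
ft_force: [-0.2, 0.2, -1.1]
grip_width: 0.147
t 15.15 pos [0.5953 0.1892 0.0287] yaw 3.96 tilt 0.02 j7 -0.6 g 0.147 F [-0.2  0.2 -1.1]
595.6,189.4,26,3.95 -> shift [0.006 0.007 0.067] turn 0.001 yaw+ -0.0
scene crop origin 200 170
```

View pics/scene_b6.png

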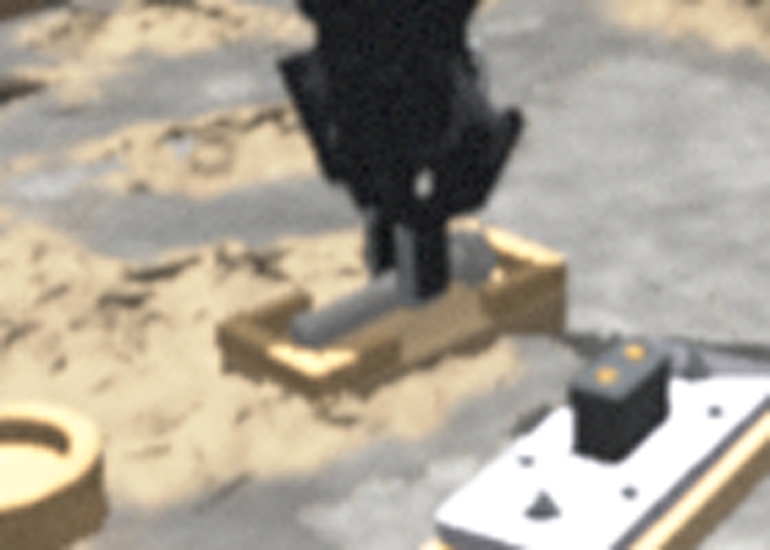

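Bolt is inside the tray walls, clear at both ends (crop 295,330 and 495,260). Lower the last ~3 mm and release.

```bash
python3 -m pendant '[[0,0,0.04,0,0.95],[0,0,0.08,0,0.95],[0,0,0.08,0,0.95]]'; python3 -m pendant '[[0,0,0,0,0.8],[0,0,0,0,0.65],[0,0,0,0,0.65],[0,0,0,0,0.65]]';python3 -m pendant '[[0,0,-0.3,0,0.65],[0,0,-1,0,0.65],[0,0,-2,0,0.65],[0,0,-2.5,0,0.65],[0,0,-2.5,0,0.65]]'; python3 go.py 425.1,-142.2,110,-8.5
```

```text
clock: 15.58
position: [0.5953, 0.189, 0.0253]
ee_rot: [0.682, 0.731, 0.0, 0.0]
ft_force: [0.0, -0.6, -1.1]
grip_width: 0.153
clock: 16.08
position: [0.5953, 0.189, 0.0254]
ee_rot: [0.682, 0.731, 0.0, 0.0]
ft_force: [0.8, 0.6, -0.2]
grip_width: 0.352
clock: 16.7
position: [0.596, 0.1893, 0.127]
ee_rot: [0.682, 0.731, 0.001, 0.001]
ft_force: [-0.2, -0.6, 0.6]
grip_width: 0.35
t 16.7 pos [0.596  0.1893 0.127 ] yaw 3.94 tilt 0.17 j7 -0.55 g 0.35 F [-0.2 -0.6  0.6]
425.1,-142.2,110,-8.5 -> shift [-7.974 -4.834  0.408] turn 2.074 yaw+ -12.4
```

```bash
python3 -m pendant '[[-1.5,-0.9,0,0.5,0.3],[-3,-1.8,0,1,0.3],[-4.5,-2.7,0,1.5,0.3],[-6,-3.6,0,2.07,0.3],[-7.2,-4.4,0,2.07,0.3]]'; python3 -m pendant '[[-0.8,-0.45,0,0,0.3],[-0.8,-0.45,0,0,0.3],[-0.8,-0.45,0,0,0.3]]'; python3 go.py 425.1,-142.2,50,-8.5;  python3 snap.py n1 595,197,30 top scene
```

```text
clock: 17.32
position: [0.4496, -0.0904, 0.1242]
ee_rot: [0.758, 0.652, -0.0, -0.001]
ft_force: [1.4, -2.0, -0.4]
grip_width: 0.7
clock: 17.7
position: [0.4291, -0.1168, 0.1248]
ee_rot: [0.757, 0.653, -0.0, -0.0]
ft_force: [0.9, 0.4, 1.0]
grip_width: 0.7
t 17.7 pos [ 0.4291 -0.1168  0.1248] yaw -8.45 tilt 0.04 j7 -0.02 g 0.7 F [0.9 0.4 1. ]
425.1,-142.2,50,-8.5 -> shift [-0.643 -0.004  1.87 ] turn 0.009 yaw+ -0.1
top crop origin 197 152
scene crop origin 200 174
```

View pics/top_n1.png

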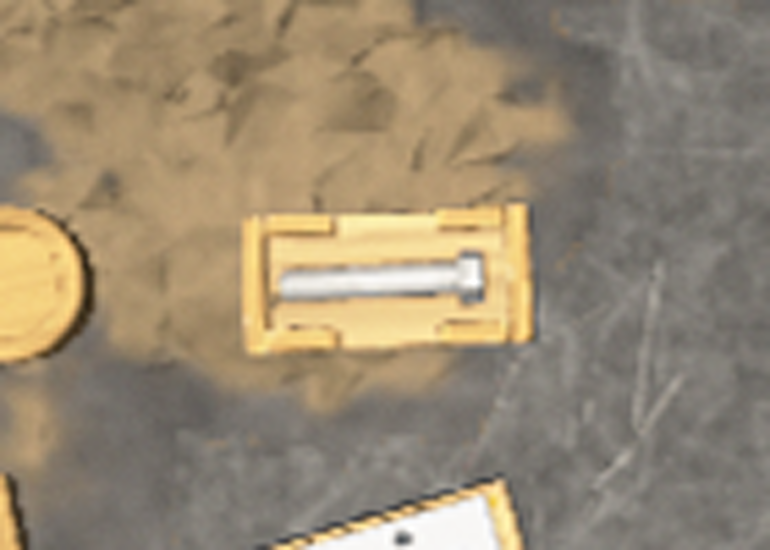

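View pics/scene_n1.png

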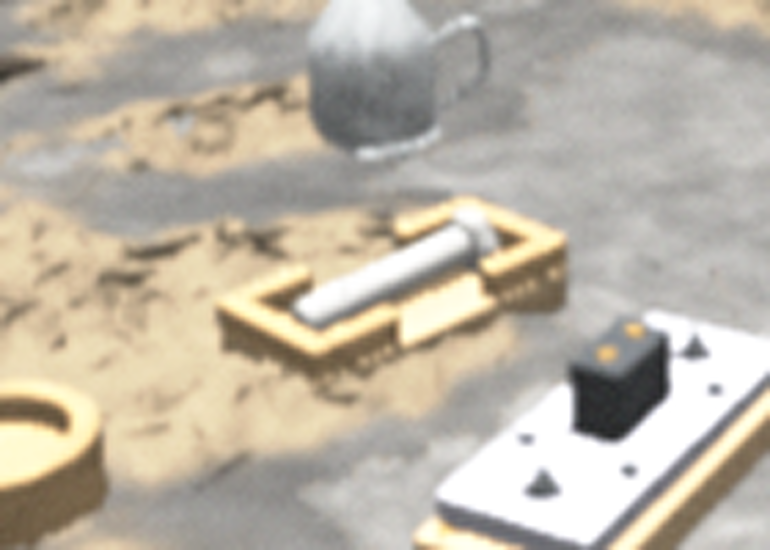

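The bolt lies centred in the tray along its length (top crop 275–485, row 280). Next the nut.

```bash
python3 -m pendant '[[-0.64,0,0.6,0,0.3],[-0.64,0,1.2,0,0.3],[-0.64,0,1.8,0,0.3],[-0.64,0,1.87,0,0.3],[-0.64,0,1.87,0,0.3]]'; python3 -m pendant '[[0,0,0,0,0.3],[0,0,0,0,0.3]]'; python3 go.py 425.1,-142.2,7,-8.5;  python3 snap.py n2 425,-142,30 scene
```

```text
clock: 18.42
position: [0.4258, -0.1422, 0.0509]
ee_rot: [0.757, 0.653, 0.0, -0.0]
ft_force: [0.1, 0.9, 1.0]
grip_width: 0.698
clock: 18.68
position: [0.4257, -0.1429, 0.0512]
ee_rot: [0.757, 0.653, 0.0, 0.001]
ft_force: [-0.8, 1.2, -0.2]
grip_width: 0.698
t 18.68 pos [ 0.4257 -0.1429  0.0512] yaw -8.46 tilt 0.08 j7 -0.04 g 0.698 F [-0.8  1.2 -0.2]
425.1,-142.2,7,-8.5 -> shift [ 0.016 -0.02   1.105] turn 0.006 yaw+ -0.0
scene crop origin 347 154
```

View pics/scene_n2.png

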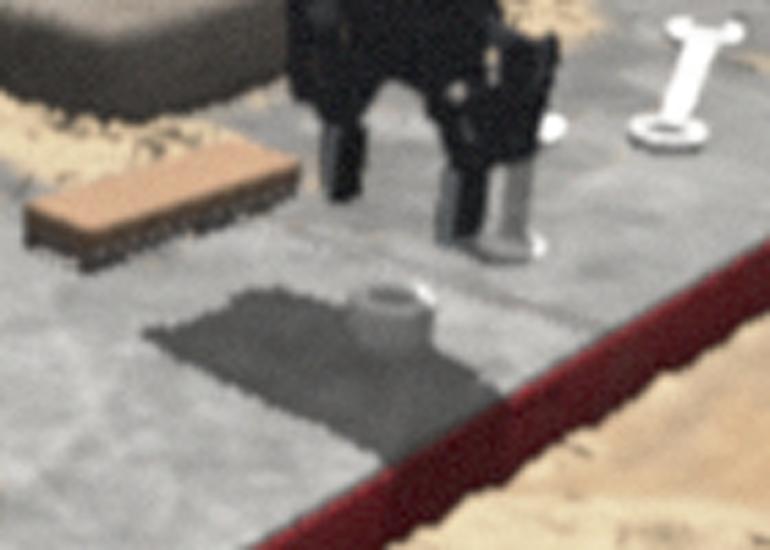

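Fingers at crop (340,195) and (465,245) are centred over the nut (392,315). Down and grip.

```bash
python3 -m pendant '[[0.02,-0.02,0.4,0,0.3],[0.02,-0.02,0.8,0,0.3],[0.02,-0.02,1.1,0,0.3],[0.02,-0.02,1.1,0,0.3],[0.02,-0.02,1.1,0,0.3]]';python3 go.py; python3 -m pendant '[[0,0,0,0,0.6],[0,0,0,0,0.9],[0,0,0,0,0.9],[0,0,0,0,0.9],[0,0,0,0,0.9]]' 60;python3 go.py
```

```text
clock: 19.35
position: [0.4248, -0.1418, 0.0066]
ee_rot: [0.757, 0.653, 0.0, 0.0]
ft_force: [-0.1, 0.1, 0.7]
grip_width: 0.699
t 19.35 pos [ 0.4248 -0.1418  0.0066] yaw -8.46 tilt 0.01 j7 -0.09 g 0.699 F [-0.1  0.1  0.7]
clock: 19.98
position: [0.425, -0.1421, 0.0073]
ee_rot: [0.757, 0.653, 0.0, 0.001]
ft_force: [-2.7, 0.6, 7.3]
grip_width: 0.397
t 19.98 pos [ 0.425  -0.1421  0.0073] yaw -8.47 tilt 0.06 j7 -0.09 g 0.397 F [-2.7  0.6  7.3]
```

```bash
python3 -m pendant '[[0,0,-0.3,0,0.9],[0,0,-1.2,0,0.9],[0,0,-2.4,0,0.9],[0,0,-3.5,0,0.9],[0,0,-3.5,0,0.9]]'; python3 -m pendant '[[0,0,0,0,0.9]]'; python3 go.py 449.6,409.3,145,14.3;  python3 snap.py n3 425,-142,120 scene
```

```text
clock: 20.6
position: [0.4266, -0.1424, 0.1504]
ee_rot: [0.757, 0.653, 0.001, 0.003]
ft_force: [0.1, -0.4, -2.3]
grip_width: 0.399
clock: 20.72
position: [0.4243, -0.1419, 0.1464]
ee_rot: [0.757, 0.653, -0.0, 0.0]
ft_force: [-0.1, 1.2, -1.0]
grip_width: 0.396
t 20.73 pos [ 0.4243 -0.1419  0.1464] yaw -8.47 tilt 0.02 j7 0.05 g 0.396 F [-0.1  1.2 -1. ]
449.6,409.3,145,14.3 -> shift [13.723 -1.404  0.03 ] turn -3.796 yaw+ 22.8
scene crop origin 351 120
```

View pics/scene_n3.png

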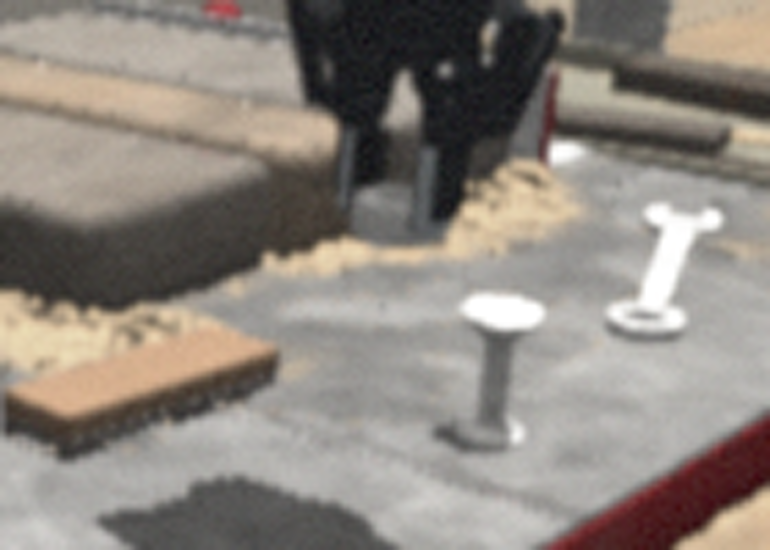

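Nut is in the jaws, level (crop 385,210). Carry to its tray.

```bash
python3 -m pendant '[[1.3,-0.1,0,-0.4,0.9],[2.8,-0.3,0,-0.8,0.9],[4.3,-0.4,0,-1.2,0.9],[5.8,-0.6,0,-1.6,0.9],[7.3,-0.75,0,-2,0.9]]'; python3 go.py 449.6,409.3,145,14.3
```

```text
clock: 21.4
position: [0.437, 0.1529, 0.1456]
ee_rot: [0.685, 0.729, -0.001, -0.0]
ft_force: [1.7, 0.4, -1.3]
grip_width: 0.398
t 21.4 pos [0.437  0.1529 0.1456] yaw 3.59 tilt 0.08 j7 -0.46 g 0.398 F [ 1.7  0.4 -1.3]
449.6,409.3,145,14.3 -> shift [6.378 0.716 0.013] turn -1.784 yaw+ 10.7
```

```bash
python3 -m pendant '[[1.5,0.2,0,-0.4,0.9],[3,0.4,0,-0.8,0.9],[4.5,0.55,0,-1.3,0.9],[5.8,0.68,0,-1.78,0.9],[6.38,0.72,0,-1.78,0.9]]'; python3 -m pendant '[[0,0,0,0,0.9],[0,0,0,0,0.9],[0,0,0,0,0.9]]'; python3 go.py 449.6,409.3,60,14.3
```

```text
clock: 22.02
position: [0.4489, 0.4107, 0.1446]
ee_rot: [0.613, 0.79, -0.001, -0.002]
ft_force: [0.5, -0.6, -1.8]
grip_width: 0.395
clock: 22.4
position: [0.4515, 0.4064, 0.1462]
ee_rot: [0.615, 0.789, -0.0, 0.0]
ft_force: [-0.1, 0.2, -1.0]
grip_width: 0.4
t 22.4 pos [0.4515 0.4064 0.1462] yaw 14.12 tilt 0.06 j7 -0.87 g 0.4 F [-0.1  0.2 -1. ]
449.6,409.3,60,14.3 -> shift [ 0.083 -0.028  2.154] turn -0.03 yaw+ 0.2
```

```bash
python3 -m pendant '[[0.08,-0.03,0.7,0,0.9],[0.08,-0.03,1.4,0,0.9],[0.08,-0.03,2.0,0,0.9],[0.08,-0.03,2.15,0,0.9],[0.08,-0.03,2.15,0,0.9]]'; python3 -m pendant '[[0,0,0,0,0.9],[0,0,0,0,0.9]]'; python3 go.py 449.6,409.3,29,14.3; python3 snap.py n4 450,409,40 scene top
```

```text
clock: 23.02
position: [0.4493, 0.4103, 0.0609]
ee_rot: [0.614, 0.789, 0.0, 0.0]
ft_force: [-1.2, -0.3, -0.6]
grip_width: 0.402
clock: 23.28
position: [0.4494, 0.4109, 0.0614]
ee_rot: [0.614, 0.789, 0.001, 0.0]
ft_force: [-0.2, 1.0, -0.1]
grip_width: 0.396
t 23.27 pos [0.4494 0.4109 0.0614] yaw 14.2 tilt 0.08 j7 -0.93 g 0.396 F [-0.2  1.  -0.1]
449.6,409.3,29,14.3 -> shift [-0.041 -0.006  0.81 ] turn -0.016 yaw+ 0.1
scene crop origin 148 236
top crop origin 113 205
```

View pics/scene_n4.png

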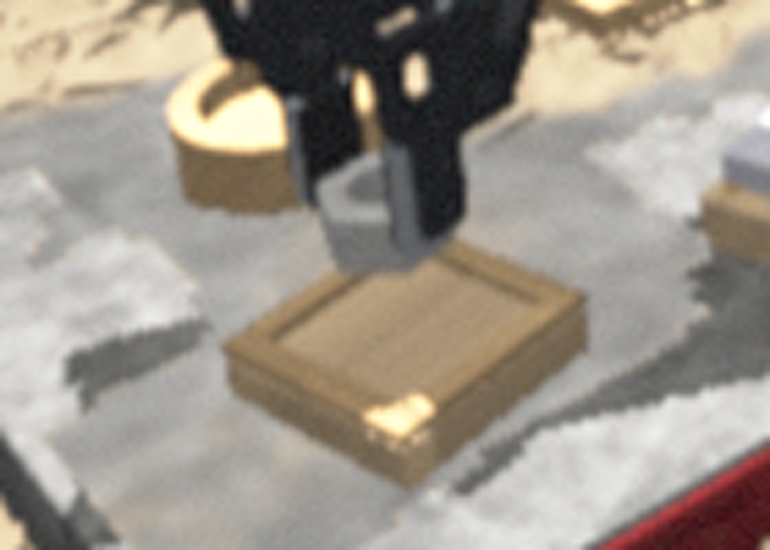

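The nut sits right over the tray (nut 380,215; tray centre about 405,340, with a ~34 mm drop left). Lower and release.

```bash
python3 -m pendant '[[-0.04,0,0.25,0,0.9],[-0.04,0,0.5,0,0.9],[-0.04,0,0.75,0,0.9],[-0.04,0,0.82,0,0.9],[-0.04,0,0.82,0,0.9]]';python3 -m pendant '[[0,0,0,0,0.9]]'; python3 go.py 449.6,409.3,27.5,14.3
```

```text
clock: 24.0
position: [0.4492, 0.4091, 0.0275]
ee_rot: [0.614, 0.789, -0.0, -0.0]
ft_force: [0.6, 0.4, -1.4]
grip_width: 0.396
clock: 24.12
position: [0.4493, 0.4092, 0.0275]
ee_rot: [0.614, 0.789, -0.0, -0.0]
ft_force: [-0.1, 0.5, -1.6]
grip_width: 0.396
t 24.12 pos [0.4493 0.4092 0.0275] yaw 14.22 tilt 0.01 j7 -0.95 g 0.396 F [-0.1  0.5 -1.6]
449.6,409.3,27.5,14.3 -> shift [0.002 0.007 0.   ] turn -0.014 yaw+ 0.1
```

```bash
python3 -m pendant '[[0,0,0,0,0.5],[0,0,0,0,0.42],[0,0,0,0,0.42],[0,0,0,0,0.42]]';python3 -m pendant '[[0,0,-0.3,0,0.42],[0,0,-1,0,0.42],[0,0,-2,0,0.2],[0,0,-3,0,0.2],[0,0,-3,0,0.2]]'; python3 go.py 439.8,-277.6,150,-35; python3 snap.py n5 450,409,40 scene
```

```text
clock: 24.62
position: [0.4495, 0.4091, 0.0277]
ee_rot: [0.614, 0.789, 0.0, 0.0]
ft_force: [0.3, 0.5, 0.2]
grip_width: 0.577
clock: 25.25
position: [0.4504, 0.4107, 0.1518]
ee_rot: [0.614, 0.789, 0.003, 0.001]
ft_force: [-0.0, 0.3, -0.7]
grip_width: 0.8
t 25.25 pos [0.4504 0.4107 0.1518] yaw 14.22 tilt 0.34 j7 -0.87 g 0.8 F [-0.   0.3 -0.7]
439.8,-277.6,150,-35 -> shift [-16.616  -4.484  -0.021] turn 8.204 yaw+ -49.2
scene crop origin 148 236
```

View pics/scene_n5.png

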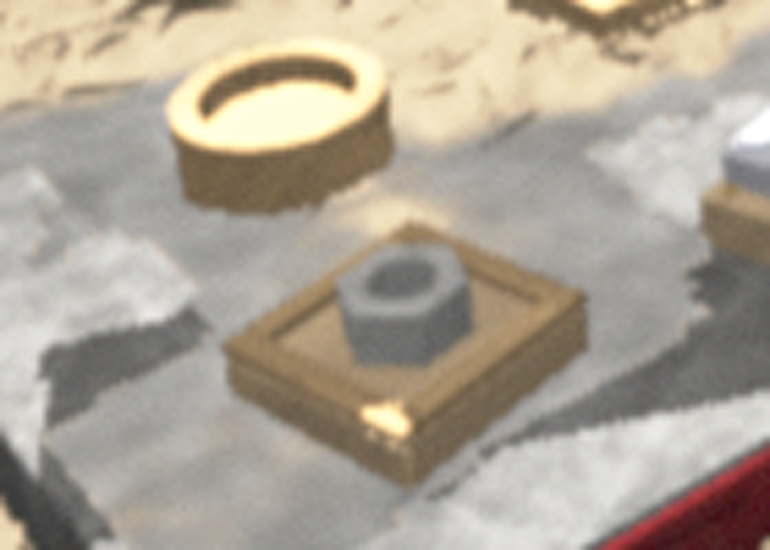

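The nut lies flat in its tray (crop 405,300). Now the stud.

```bash
python3 -m pendant '[[-1.3,-0.35,0,0.7,0.2],[-2.8,-0.76,0,1.4,0.2],[-4.3,-1.16,0,2.1,0.2],[-5.8,-1.57,0,2.8,0.2],[-7.2,-1.94,0,3.6,0.2]]'; python3 go.py 439.8,-277.6,150,-35
```

```text
clock: 25.92
position: [0.4441, 0.1082, 0.147]
ee_rot: [0.752, 0.659, -0.001, -0.0]
ft_force: [0.5, 0.1, -0.2]
grip_width: 0.801
t 25.93 pos [0.4441 0.1082 0.147 ] yaw -7.6 tilt 0.06 j7 -0.54 g 0.801 F [ 0.5  0.1 -0.2]
439.8,-277.6,150,-35 -> shift [-9.574  1.17  -0.069] turn 4.567 yaw+ -27.4
```

```bash
python3 -m pendant '[[-1.5,0.18,0,0.7,0.2],[-3,0.37,0,1.4,0.2],[-4.5,0.55,0,2.1,0.2],[-6,0.73,0,2.8,0.2],[-7.4,0.9,0,3.5,0.2]]'; python3 go.py 439.8,-277.6,150,-35
```

```text
clock: 26.55
position: [0.4415, -0.1895, 0.1471]
ee_rot: [0.86, 0.511, -0.0, -0.0]
ft_force: [1.4, 0.8, 1.2]
grip_width: 0.799
t 26.55 pos [ 0.4415 -0.1895  0.1471] yaw -28.57 tilt 0.05 j7 -0.26 g 0.799 F [1.4 0.8 1.2]
439.8,-277.6,150,-35 -> shift [-1.956  1.016 -0.072] turn 1.072 yaw+ -6.4
```

```bash
python3 -m pendant '[[-1.2,0.6,0,0.6,0.2],[-1.96,1.02,0,1.07,0.2],[-1.96,1.02,0,1.07,0.2],[-1.96,1.02,0,1.07,0.2]]'; python3 -m pendant '[[0,0,0,0,0.2],[0,0,0,0,0.2]]'; python3 go.py 439.8,-277.6,85,-35; python3 snap.py s1 440,-277,90 scene top
```

```text
clock: 27.05
position: [0.4409, -0.2747, 0.1471]
ee_rot: [0.886, 0.464, -0.0, -0.001]
ft_force: [-0.6, 0.5, -0.0]
grip_width: 0.8
clock: 27.3
position: [0.4413, -0.2749, 0.1478]
ee_rot: [0.886, 0.464, -0.0, 0.0]
ft_force: [-0.1, -0.4, 1.0]
grip_width: 0.802
t 27.3 pos [ 0.4413 -0.2749  0.1478] yaw -34.73 tilt 0.01 j7 -0.23 g 0.802 F [-0.1 -0.4  1. ]
439.8,-277.6,85,-35 -> shift [-0.076  0.007  1.57 ] turn 0.046 yaw+ -0.3
scene crop origin 372 119
top crop origin 382 217
```

View pics/scene_s1.png

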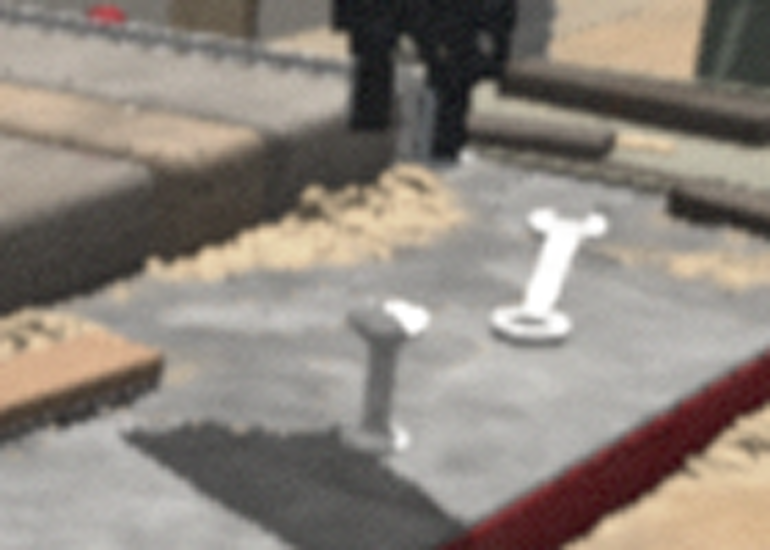

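```bash
python3 -m pendant '[[-0.07,0,0.6,0.04,0.2],[-0.07,0,1.2,0.04,0.2],[-0.07,0,1.5,0.04,0.2],[-0.07,0,1.5,0.04,0.2],[-0.07,0,1.5,0.04,0.2]]'; python3 -m pendant '[[0,0,0,0,0.2]]'; python3 go.py 439.8,-277.3,44,-35; python3 snap.py s2 440,-277,70 scene; python3 - <<'E'
from meas import *
s=Cam('scene');p=np.load('scene0.npz')['p']
u=s.proj([.44,-.2776,.069]);print(u)
b=tuple(int(x) for x in (u[0]-15,u[1]-8,u[0]+15,u[1]+8))
for q in comps(p,b,lambda b:b.min(2)>185,minA=5): print(q.min(0),q.max(0),q.mean(0),circ(q,.069,s))
E
```

```text
clock: 28.02
position: [0.4401, -0.2782, 0.0886]
ee_rot: [0.887, 0.461, 0.0, 0.001]
ft_force: [0.4, 0.6, -0.2]
grip_width: 0.798
clock: 28.15
position: [0.44, -0.2783, 0.0886]
ee_rot: [0.887, 0.461, 0.0, 0.001]
ft_force: [-0.2, 0.0, 0.9]
grip_width: 0.798
t 28.15 pos [ 0.44   -0.2783  0.0886] yaw -35.05 tilt 0.09 j7 -0.27 g 0.798 F [-0.2  0.   0.9]
439.8,-277.3,44,-35 -> shift [ 0.016 -0.02   1.114] turn -0.008 yaw+ 0.0
scene crop origin 371 126
[441.63365443 176.31646927]
[433.91666667 172.75      ] [449.75 179.25] [441.91105769 176.01522436] (array([ 441.1, -280.5]), 'diam', 57.8, 'centroid', 441.0, -281.2)
```

View pics/scene_s2.png

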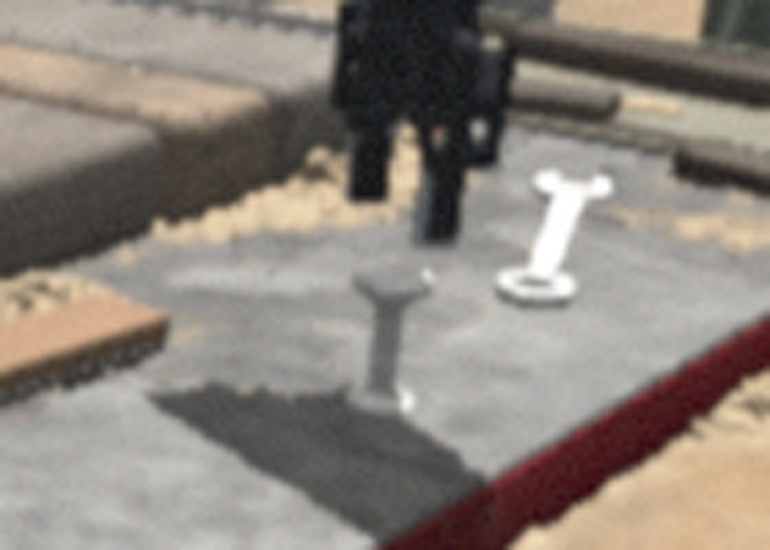

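Both views agree on the head position to about a pixel. Fingers (370,195 / 440,240) straddle the head (392,275). Descend.

```bash
python3 -m pendant '[[0.02,-0.02,0.3,0,0.2],[0.02,-0.02,0.6,0,0.2],[0.02,-0.02,0.9,0,0.2],[0.02,-0.02,1.1,0,0.2],[0.02,-0.02,1.1,0,0.2]]'; python3 go.py;  python3 -m pendant '[[0,0,0,0,0.4],[0,0,0,0,0.6],[0,0,0,0,0.9],[0,0,0,0,0.9],[0,0,0,0,0.9]]' 60; python3 go.py; python3 snap.py s3 440,-277,70 scene
```

```text
clock: 28.82
position: [0.4389, -0.2766, 0.0429]
ee_rot: [0.887, 0.461, -0.0, -0.001]
ft_force: [-0.2, -0.3, -0.4]
grip_width: 0.801
t 28.82 pos [ 0.4389 -0.2766  0.0429] yaw -35.05 tilt 0.08 j7 -0.31 g 0.801 F [-0.2 -0.3 -0.4]
clock: 29.45
position: [0.4397, -0.2771, 0.0446]
ee_rot: [0.887, 0.461, 0.0, 0.001]
ft_force: [-0.7, 0.4, 6.3]
grip_width: 0.42
t 29.45 pos [ 0.4397 -0.2771  0.0446] yaw -35.05 tilt 0.06 j7 -0.3 g 0.42 F [-0.7  0.4  6.3]
scene crop origin 371 126
```

View pics/scene_s3.png

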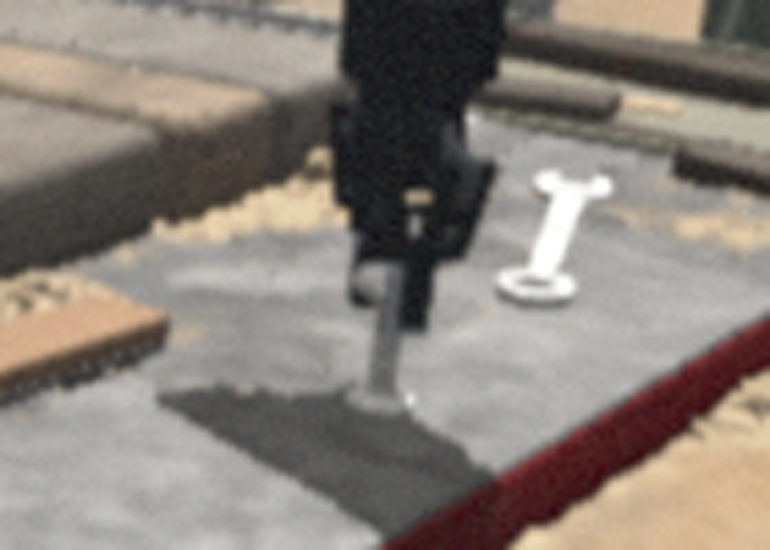

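```bash
python3 -m pendant '[[0,0,-0.3,0,0.9],[0,0,-0.6,0,0.9],[0,0,-1.5,0,0.9],[0,0,-2.8,0,0.9],[0,0,-2.8,0,0.9]]' 90; python3 -m pendant '[[0,0,0,0,0.9]]'; python3 go.py 450,-50,160,0 588,381.3,160,30; python3 snap.py s4 440,-277,150 scene
```

```text
clock: 30.12
position: [0.4415, -0.2779, 0.1603]
ee_rot: [0.887, 0.461, 0.002, 0.003]
ft_force: [-0.4, -0.8, -3.9]
grip_width: 0.409
clock: 30.25
position: [0.4389, -0.2768, 0.1555]
ee_rot: [0.887, 0.461, -0.0, -0.0]
ft_force: [0.1, 0.6, -4.0]
grip_width: 0.407
t 30.25 pos [ 0.4389 -0.2768  0.1555] yaw -35.06 tilt 0.03 j7 -0.23 g 0.407 F [ 0.1  0.6 -4. ]
450,-50,160,0 -> shift [ 4.801 -3.029 -0.115] turn -5.843 yaw+ 35.1
588,381.3,160,30 -> shift [15.609 -6.399 -0.118] turn -10.843 yaw+ 65.1
scene crop origin 374 97
```

View pics/scene_s4.png

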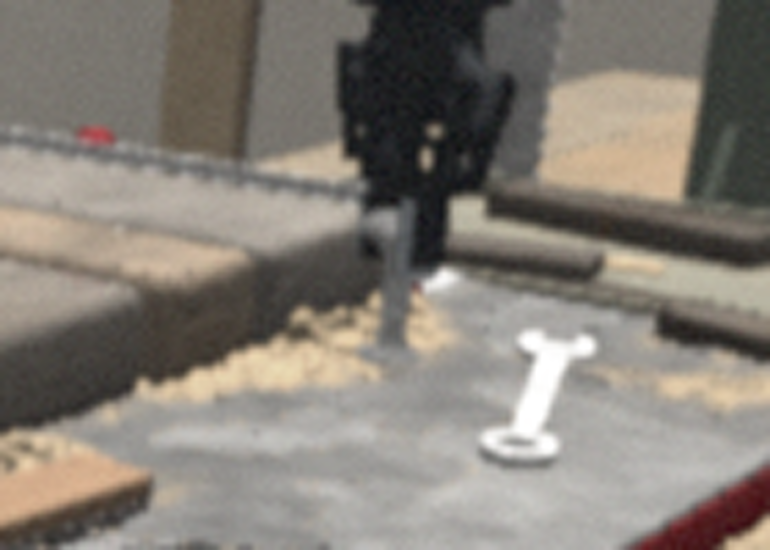

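The stud hangs upright (crop 395,200–355), weight about 4 N. Carry via the robot's side.

```bash
python3 -m pendant '[[1.1,-0.7,0,-1.3,0.9],[2.3,-1.45,0,-2.6,0.9],[3.5,-2.2,0,-3.9,0.9],[4.6,-2.9,0,-5.2,0.9],[4.8,-3.03,-0.1,-5.84,0.9]]'; python3 go.py 588,381.3,155,30
```

```text
clock: 30.92
position: [0.4494, -0.0461, 0.1586]
ee_rot: [0.704, 0.71, -0.0, -0.001]
ft_force: [0.0, -0.5, -4.3]
grip_width: 0.407
t 30.93 pos [ 0.4494 -0.0461  0.1586] yaw 0.5 tilt 0.14 j7 -0.02 g 0.407 F [ 0.  -0.5 -4.3]
588,381.3,155,30 -> shift [10.655  3.559  0.093] turn -4.917 yaw+ 29.5
```

```bash
python3 -m pendant '[[1.3,0.45,0,-0.8,0.9],[2.7,0.9,0,-1.6,0.9],[4.1,1.37,0,-2.4,0.9],[5.5,1.84,0,-3.2,0.9],[6.8,2.3,0,-4,0.9]]'; python3 go.py 588,381.3,155,30
```

```text
clock: 31.55
position: [0.5422, 0.2234, 0.1581]
ee_rot: [0.544, 0.839, -0.001, -0.001]
ft_force: [0.8, -0.3, -2.8]
grip_width: 0.403
t 31.55 pos [0.5422 0.2234 0.1581] yaw 24.14 tilt 0.14 j7 -0.32 g 0.403 F [ 0.8 -0.3 -2.8]
588,381.3,155,30 -> shift [3.134 2.66  0.072] turn -0.977 yaw+ 5.9
```

```bash
python3 -m pendant '[[1,0.85,0,-0.4,0.9],[2,1.7,0,-0.8,0.9],[2.9,2.45,0,-0.98,0.9],[3.13,2.66,0,-0.98,0.9],[3.13,2.66,0,-0.98,0.9]]'; python3 -m pendant '[[0,0,0,0,0.9],[0,0,0,0,0.9],[0,0,0,0,0.9]]'; python3 go.py 588,381.3,100,30
```

```text
clock: 32.17
position: [0.5879, 0.3798, 0.1579]
ee_rot: [0.5, 0.866, -0.001, -0.001]
ft_force: [0.1, -0.5, -3.9]
grip_width: 0.411
clock: 32.55
position: [0.5891, 0.3785, 0.16]
ee_rot: [0.501, 0.865, -0.0, 0.0]
ft_force: [-0.5, 0.1, -3.5]
grip_width: 0.408
t 32.55 pos [0.5891 0.3785 0.16  ] yaw 29.8 tilt 0.05 j7 -0.42 g 0.408 F [-0.5  0.1 -3.5]
588,381.3,100,30 -> shift [0.075 0.01  1.499] turn -0.033 yaw+ 0.2
```

```bash
python3 -m pendant '[[0.07,0.01,0.4,0,0.9],[0.07,0.01,0.9,0,0.9],[0.07,0.01,1.4,0,0.9],[0.07,0.01,1.5,0,0.9],[0.07,0.01,1.5,0,0.9]]'; python3 -m pendant '[[0,0,0,0,0.9],[0,0,0,0,0.9]]'; python3 go.py 588,381.3,68,30; python3 snap.py s5 588,381,50 scene top
```

```text
clock: 33.17
position: [0.5876, 0.3821, 0.0994]
ee_rot: [0.501, 0.865, -0.0, -0.0]
ft_force: [-1.0, 1.7, -3.5]
grip_width: 0.409
clock: 33.42
position: [0.588, 0.3824, 0.1005]
ee_rot: [0.501, 0.865, 0.0, 0.0]
ft_force: [-0.0, 0.3, -4.1]
grip_width: 0.407
t 33.42 pos [0.588  0.3824 0.1005] yaw 29.86 tilt 0.07 j7 -0.45 g 0.407 F [-0.   0.3 -4.1]
588,381.3,68,30 -> shift [-0.024 -0.014  0.812] turn -0.023 yaw+ 0.1
scene crop origin 125 195
top crop origin 125 152
```

View pics/scene_s5.png

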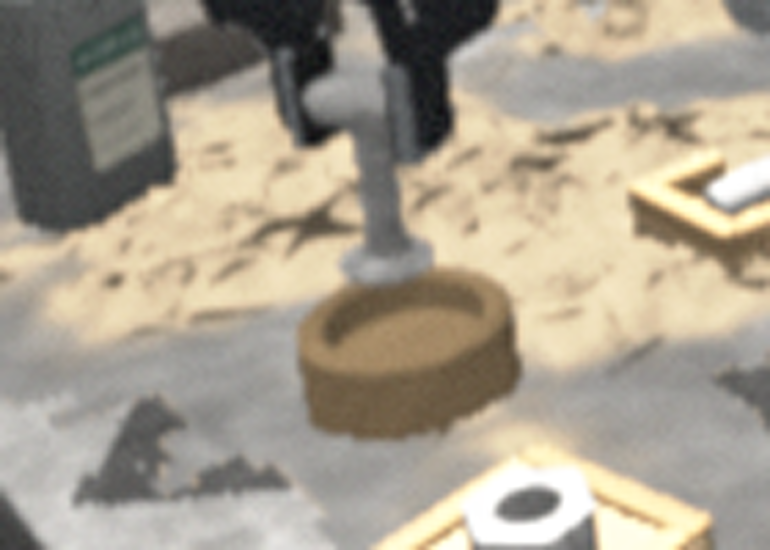

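The stud's foot (390,262) extrapolates along its own axis to the cup floor's centre (~407,345). Lower.

```bash
python3 -m pendant '[[-0.02,-0.01,0.25,0,0.9],[-0.02,-0.01,0.5,0,0.9],[-0.02,-0.01,0.7,0,0.9],[-0.02,-0.01,0.83,0,0.9],[-0.02,-0.01,0.83,0,0.9]]';python3 -m pendant '[[0,0,0,0,0.9]]';python3 go.py 588,381.3,65,30; python3 snap.py s6 588,381,50 scene
```

```text
clock: 34.15
position: [0.5876, 0.3812, 0.0661]
ee_rot: [0.501, 0.865, -0.0, -0.0]
ft_force: [0.6, 1.1, -2.4]
grip_width: 0.406
clock: 34.28
position: [0.5878, 0.3814, 0.0668]
ee_rot: [0.501, 0.865, 0.0, 0.0]
ft_force: [0.1, -0.2, -3.3]
grip_width: 0.404
t 34.27 pos [0.5878 0.3814 0.0668] yaw 29.87 tilt 0.02 j7 -0.46 g 0.404 F [ 0.1 -0.2 -3.3]
588,381.3,65,30 -> shift [-0.004  0.003  0.044] turn -0.022 yaw+ 0.1
scene crop origin 125 195
```

View pics/scene_s6.png

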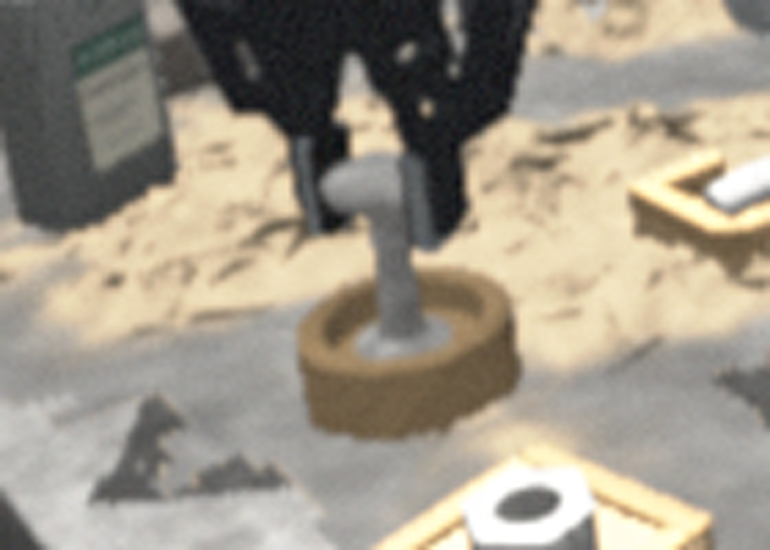

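The foot is centred inside the cup. Lower the last 2 mm, release gently, retract.

```bash
python3 -m pendant '[[0,0,0.03,0,0.9],[0,0,0.06,0,0.9],[0,0,0.06,0,0.9]]';python3 go.py; python3 -m pendant '[[0,0,0,0,0.55],[0,0,0,0,0.45],[0,0,0,0,0.3],[0,0,0,0,0.2],[0,0,0,0,0.2]]'; python3 go.py; python3 -m pendant '[[0,0,-0.3,0,0.2],[0,0,-0.9,0,0.2],[0,0,-1.8,0,0.2],[0,0,-2.7,0,0.2],[0,0,-2.7,0,0.2]]'; python3 go.py 350,250,190,30
```

```text
clock: 34.7
position: [0.588, 0.3816, 0.0649]
ee_rot: [0.501, 0.865, 0.0, 0.0]
ft_force: [-0.4, -0.6, 3.8]
grip_width: 0.404
t 34.7 pos [0.588  0.3816 0.0649] yaw 29.87 tilt 0.06 j7 -0.46 g 0.404 F [-0.4 -0.6  3.8]
clock: 35.33
position: [0.5877, 0.3812, 0.064]
ee_rot: [0.501, 0.865, -0.0, 0.0]
ft_force: [1.1, -1.2, 0.5]
grip_width: 0.801
t 35.33 pos [0.5877 0.3812 0.064 ] yaw 29.87 tilt 0.01 j7 -0.46 g 0.801 F [ 1.1 -1.2  0.5]
clock: 35.95
position: [0.5888, 0.3828, 0.1776]
ee_rot: [0.501, 0.865, 0.003, 0.001]
ft_force: [-0.9, -0.2, -0.7]
grip_width: 0.795
t 35.95 pos [0.5888 0.3828 0.1776] yaw 29.86 tilt 0.39 j7 -0.42 g 0.795 F [-0.9 -0.2 -0.7]
350,250,190,30 -> shift [ 0.093 -6.828 -0.356] turn -0.023 yaw+ 0.1
```

```bash
python3 -m pendant '[[0,-1.2,-0.3,0,0.2],[-1,-2,-0.6,0,0.2],[-2.3,-2.6,-0.6,0,0.2],[-3.7,-3,-0.6,0,0.2],[-5,-3.3,-0.6,0,0.2]]'; python3 -m pendant '[[-1.4,-0.3,0,0,0.2],[-2.5,-0.5,0,0,0.2],[-2.5,-0.5,0,0,0.2],[-2.5,-0.5,0,0,0.2]]'; python3 go.py; python3 - <<'E'
from meas import *
from workcell import camera
for n in('top','scene'):
    p,d=camera(n); np.savez(n+'_e.npz',p=p,d=d); cv2.imwrite(f'pics/{n}_e.png',p[:,:,::-1])
    cv2.imwrite(f'pics/{n}_ez.png',cv2.resize((p[120:290,150:450] if n=='top' else p[130:340,160:480])[:,:,::-1],None,fx=2.5,fy=2.5,interpolation=cv2.INTER_CUBIC))
E
```

```text
clock: 36.58
position: [0.573, 0.1398, 0.1968]
ee_rot: [0.501, 0.865, -0.0, 0.001]
ft_force: [0.7, 0.2, 0.9]
grip_width: 0.802
clock: 37.08
position: [0.605, 0.0462, 0.1965]
ee_rot: [0.501, 0.866, 0.0, -0.0]
ft_force: [-0.7, -0.2, 0.4]
grip_width: 0.8
t 37.08 pos [0.605  0.0462 0.1965] yaw 29.9 tilt 0.02 j7 0.11 g 0.8 F [-0.7 -0.2  0.4]
```

View pics/top_ez.png

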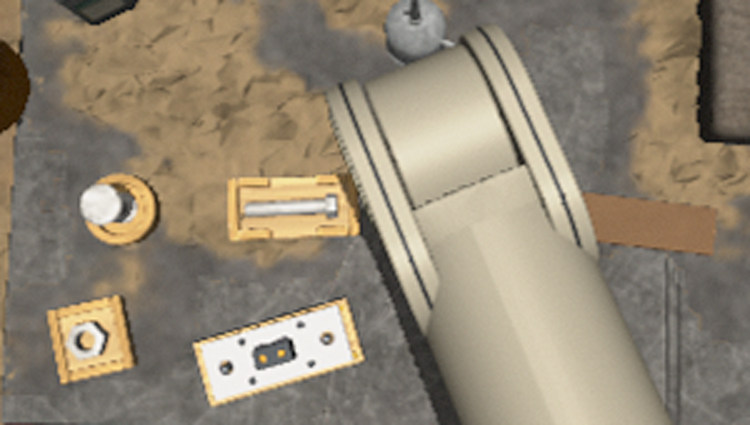

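View pics/scene_ez.png

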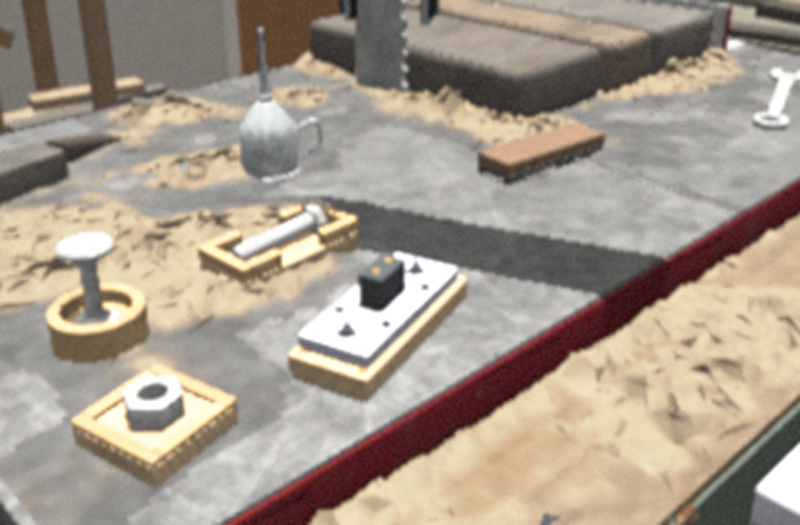

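All four parts look seated. A quick numeric check: the stud's head position against its foot, and whether stone and can moved in the scene view.

```bash
python3 - <<'E'
from meas import *
a=np.load('scene0.npz')['p'];p=np.load('scene_e.npz')['p']; T=np.load('top_e.npz')['p']
for n,P in (('can',(.75,.06,.05)),('stone',(.6,-.18,.013))):
    u=Cam('scene').proj(P).astype(int); s=np.s_[u[1]-25:u[1]+20,u[0]-35:u[0]+35]
    A=cv2.cvtColor(a[s],6).astype(np.float32) if 0 else cv2.cvtColor(a[s],cv2.COLOR_RGB2GRAY).astype(np.float32);B=cv2.cvtColor(p[s],cv2.COLOR_RGB2GRAY).astype(np.float32)
    print(n,u,'absdiff',abs(A-B).mean().round(1),'shift',cv2.phaseCorrelate(A,B))
for q in comps(T,(178,190,206,216),lambda b:b.min(2)>185,minA=20): print('stud head',circ(q,.089))
for q in comps(T,(175,244,195,266),lambda b:b.min(2)>180,minA=15): print('nut',circ(q,.039))
for q in comps(T,(222,235,300,285),white,minA=100): print('plate',rect(q,.032))
E
```

```text
can [277 185] absdiff 8.0 shift ((0.0323340961535834, 0.4899548836314054), 0.9791314441480754)
stone [373 189] absdiff 9.2 shift ((0.06794587555005904, 0.5267785720151004), 0.8143749507121097)
stud head (array([589.8, 382.5]), 'diam', 39.7, 'centroid', 589.8, 382.1)
nut (array([449.1, 409.2]), 'diam', 39.6, 'centroid', 448.9, 408.9)
plate (array([440.2, 210.1]), array([ 62.4, 151.7]), 'longaxis deg from x', 107.6)
```

```bash
python3 -m pendant '[[0,-0.5,0,0,0.2],[0,-1.5,0,0,0.2],[0,-2.5,0,0,0.2],[0,-2.5,0,0,0.2],[0,-2.5,0,0,0.2]]'; python3 go.py; python3 -c "
from workcell import hand_in
print(hand_in())"
```

```text
clock: 37.8
position: [0.519, -0.0035, 0.1966]
ee_rot: [0.5, 0.866, 0.0, 0.001]
ft_force: [0.5, 0.4, -0.0]
grip_width: 0.8
t 37.8 pos [ 0.519  -0.0035  0.1966] yaw 29.94 tilt 0.07 j7 0.27 g 0.8 F [ 0.5  0.4 -0. ]
the job is handed in; nothing more can be done
None
```

All four parts are in their holders and the job was handed in at about 38 s, with the gripper open and clear. I placed them in the order given: plate, bolt, nut, stud.

Last checks from the camera pictures:
- **Plate:** flat on the board with both dowels through, at (440, 210) mm and within about 1 mm and 0.2° of the board.
- **Bolt:** level in the long tray and clear of both end walls, judged by eye.
- **Nut:** flat in the square tray, within 1 mm of the tray centre.
- **Stud:** upright in the round cup, with its head about 2 mm from the cup centre.
- **Sharpening stone and oil can:** they look unmoved. The before/after comparison showed the same half-pixel vertical shift for both. I take it as noise or a slight image shift, but I did not check it against a fixed reference.

The highest contact force I read was about 7 N, well under the limits. I only read forces between moves, so peaks during a move were not seen.

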